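# Build up a bottom-watering seed starter in its bench cradle

### The arm

A 7-joint arm with a two-finger parallel gripper is mounted at the origin on the work surface. World frame = base frame: x ahead of the robot, y to its left, z up, the work surface at z = 0. Lengths are in m, angles in rad, forces in N, time in s.
With the tool pointing down it reaches from about 0.35 to 0.9 m from the base axis. Payload 8.1 kg.
Tool frame: the origin (TCP) lies midway between the tips of the shut fingers; the grasp point (between the pads) lies behind it (arm.tcp_to_grasp is the z of the grasp point in the tool frame, in m); z points along the fingers, y is the line along which they close (so a half turn about z gives the same grasp; the last joint's range is limited). The gripper opens to 92 mm and grips with 3 to 60 N. Pads are 19 mm wide; open, the fingers measure 130 mm over their backs; the gripper's body (75 mm by 190 mm) begins 47 mm behind the grasp point.
Start: joints at [-1.299, 0.434, 0.025, 1.573, -0.012, 1.134, -0.075], TCP at [0.229, 0.582, 0.194] pointing down, gripper open.
Joint ranges: [-2.62, 2.62], [-0.44, 2.09], [-1.27, 1.32], [0.08, 2.57], [-1.32, 4.46], [0.12, 2], [-2.74, 2.74]. Speed limits (rad/s): [2.22, 2.22, 3.01, 3.01, 3.14, 3.14, 3.14].

### API

Orientations are given as a rotation vector (axis times angle).
In Python, from cell import readout, vision, arm gives the robot as it stands.
- The arm moves only by the tool carry_out, never from a script. Its argument "increments" is one flat list of numbers, 6 for each row, row after row: the shift along the world's x, y, z in mm, then the turn, a rotation vector about the world's x, y, z in rad. In form: [tx, ty, tz, wx, wy, wz, tx, ty, tz, wx, wy, wz, ...]. A call has 1 to 20 rows; each row shifts and turns the commanded pose from where the row before left it; what a row does not reach is not made up. A row lasts 1/8 s, in which the tool goes at most 62.5 mm and 10.7 degrees, less where a joint would pass 70% of its speed; a pose out of reach is approached as far as the arm can. A call with a gripper value outside its range is refused whole. "grip" is the closure, from 0 (fully open) to 1 (shut), set as the call begins (left out, the last holds). The fingers move at their own pace and stop on an object; "newtons" is the grip in N (left out, the last holds). Time passes only in rows, so rows that do not move let the fingers close. It gives the time, the measured TCP pose, the force, the opening and the grip force at its end, in the units of the state.
- readout.observe(): the state, without advancing time (a new reading comes with each control period).
- vision.get_image(name): name is "side" or "top" or "wrist"; returns the picture (420x560x3 uint8, red, green, blue); there is no depth.
- vision.calibration(name): a dict with "fov_y" (degrees; the focal length in pixels is half the picture's height over the tangent of half this angle, whatever the lens; pixels are square), "cx", "cy" (the principal point, pixels), "k1" (the pictures are not rectified: a ray, as slopes to the right and down, at radius r is drawn at 1 + k1 r^2 times it, then the intrinsics apply), "pose" (4x4, takes a point from camera to world coordinates). Camera axes: x right, y up, looking along -z (the intrinsics and any distortion apply to the point x, -y, -z); pixel columns grow to the right and rows downward; lengths in m; the calibration is good to about 2 mm. A picture is of the moment at which its call begins: read the wrist's pose just before it. calibration takes no time and is no camera call; for the wrist camera it gives the pose at the moment of the call.
- arm.sign_off(): hands the job in; it is judged then, once.
The state is a dict: "clock": time; "joints": joint angles; "dq": joint speeds; "joint_efforts": joint torques, N m; "position": TCP position; "ee_rot": TCP orientation; "force": force on the tool from outside, world axes, zero at the start; "ft_torque": the same for the moment, N m; "width": opening from 0.0 (shut) to 1.0 (fully open); "gripper_force": force on a finger pad.
Only numpy, scipy, OpenCV 4.12 (cv2) and the standard library are available. Lean on these libraries where they do the work, as an engineer would, in place of code of your own. Each camera call takes 0.05 s, during which the arm holds its last target. There are 200 camera calls.

### The job

Slide the black reservoir tray along the bench, without lifting or tipping it, into the open mouth of the wooden cradle until it is fully home and square against the back stop. Then set the orange raiser frame flat and square on the floor of the tray, and last set the green disc flat on top of the frame inside the tray, lowering each part gently rather than dropping it. Leave the tray fully home and do not disturb the pot, the bottle or the cup.

Things in the scene. Friction and masses are not known exactly. Their poses are not given: they have to be found in the camera images.
- cradle: Wooden U-shaped cradle fixed to the bench, cleats 30 mm high, 20 thick, no floor. Origin: on the bench where the centre of the fully home tray lies. +y points in to the back stop (inner face y = +69 mm); the mouth is at -y. Side cleats: inner faces x = +-73 mm, from the stop to y = -41; then flares widen to about 200 mm at y = -90. The home tray sticks out 28 mm past the side cleats. z up.
- tray_center (a point): Centre, half-way up (25 mm), of the loose square open-topped black tray, about 0.35 kg: outside 138 x 138 x 50 mm high, walls 3, floor 5, inside 132 x 132. x and y parallel to its sides, z up. It starts in front of the cradle's mouth, up to 20 mm off line and turned up to 15 degrees relative to the cradle.
- raiser_center (a point): Centre, half-way up, of the orange square frame, about 0.14 kg: 122 x 122 x 25 mm high, walls 6 thick, open above and below, with a crossbar 16 mm wide, 25 high through the centre along its own x; a 47 mm opening on each side of the bar. Grip the bar across (along y) from above. z up. In the tray it has 5 mm play on each side; any quarter turn will do.
- disc_knob (a point): Middle of the white upright knob of the round green disc (about 0.16 kg): on the axis, 22 mm above the disc's underside, 16 mm below the knob's top. Disc 118 mm diameter, 6 thick; knob 22 mm diameter, standing 32 mm above the disc. z up. On the frame inside the tray the disc has 7 mm play all round.
- pot: Bystander: black plant pot with soil and a seedling, 112 mm diameter, 110 mm high; origin at the centre of its underside.
- bottle: Bystander: amber bottle, 64 mm diameter, 150 mm high; origin at the centre of its underside.
- cup: Bystander: white cup, 70 mm diameter at the rim, 70 mm high; origin at the centre of its underside.

How it is judged:
By the outcome, as a careful person would: the job done as asked, in the order asked, and still so for the second after the job is handed in, with the robot touching nothing.
It also fails if it takes over 72 s, if anything falls off the work surface, if the arm or the gripper's body presses on something with over 40 N, if the wrist force passes 120 N, or if a joint passes its speed limit or range.

## Working session

There is one attempt and no reset: what is moved stays moved. The work goes in short steps, Python scripts to look and compute and a tool call to move; the robot and the scene stay as the last step left them, time stands still between calls to the robot, and variables do not carry over. Pictures are saved under pics/ and viewed, at most 10 in all, crops included, and the job is handed in when it is done.

Besides the shell and the picture viewer there is one more tool, called after "Emit:" as name(argument=value, ...) on one line, values as JSON. carry_out: Moves the arm, as the interface text tells. Its arguments: {"type":"object","properties":{"increments":{"type":"array","items":{"type":"number"}},"grip":{"type":"number"},"newtons":{"type":"number"}},"required":["increments"]}

```bash
mkdir -p pics; ls; python3 - <<'E'
from cell import readout, vision, arm
import cv2, numpy as np
np.set_printoptions(precision=4,suppress=True)
print(readout.observe(), arm.tcp_to_grasp)
ims=[]
for n in ["side","top"]:
    im=vision.get_image(n); cv2.imwrite(f"pics/{n}0.png",im[:,:,::-1]); ims.append(im)
    print(n,vision.calibration(n))
E
```

```text
pics
{'clock': 0.0, 'joints': array([-1.2986,  0.4352,  0.025 ,  1.5741, -0.0116,  1.134 , -0.0751]), 'dq': array([ 0.0005,  0.0013,  0.0008, -0.0007,  0.0006, -0.0003, -0.0003]), 'joint_efforts': array([ -0.0005, -66.7849,   0.9846, -31.4446,  -0.0606,   0.0431,
         0.0002]), 'position': array([0.2286, 0.5811, 0.193 ]), 'ee_rot': array([-0.5854, -3.0864,  0.0024]), 'force': array([ 0.0443, -0.413 , -0.3392]), 'ft_torque': array([-0.028 ,  0.0228, -0.0175]), 'gripper_force': 0.0, 'width': 0.9991988197759826} -0.0188
side {'fov_y': 44.102200732429566, 'cx': 264.11291398554397, 'cy': 209.60234760030792, 'k1': -0.007516553418949348, 'pose': array([[ 0.9268,  0.2172, -0.3065,  0.22  ],
       [-0.3749,  0.4834, -0.7911, -1.0881],
       [-0.0237,  0.848 ,  0.5294,  0.7656],
       [ 0.    ,  0.    ,  0.    ,  1.    ]])}
top {'fov_y': 49.18338196465239, 'cx': 279.25231661161905, 'cy': 205.59324866079803, 'k1': -0.07845091498002617, 'pose': array([[ 0.0278,  0.9746, -0.2223,  0.3947],
       [-0.9996,  0.0286,  0.0004,  0.0098],
       [ 0.0067,  0.2222,  0.975 ,  1.1394],
       [ 0.    ,  0.    ,  0.    ,  1.    ]])}
```

View pics/top0.png

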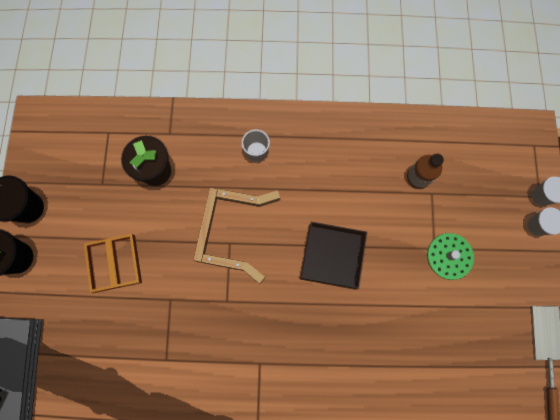

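View pics/side0.png

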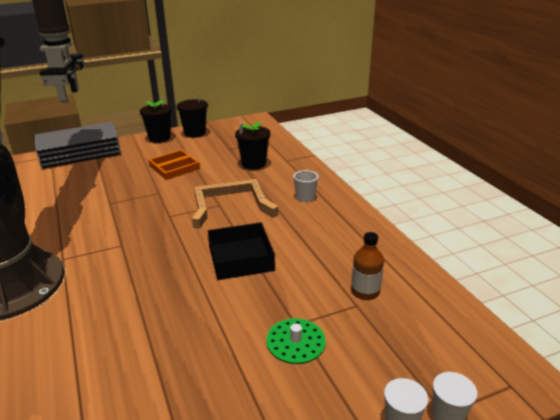

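The top view shows the cradle at px (230,230) opening to the right (world −y), the tray at (333,255), the frame at (113,263) with its bar near-vertical, the disc at (451,256) with its knob at (455,254), the pot at (147,162), the cup at (256,147) and the bottle at (425,170). The side view agrees with this.

```bash
cat > h.py <<'E'
import cv2, numpy as np
from cell import readout, vision, arm
np.set_printoptions(precision=4,suppress=True)
def ray(c,px):
    px=np.atleast_2d(np.asarray(px,float)); f=210/np.tan(np.radians(c['fov_y']/2))
    K=np.array([[f,0,c['cx']],[0,f,c['cy']],[0,0,1]])
    u=cv2.undistortPoints(px[:,None],K,np.array([c['k1'],0,0,0.]))[:,0]
    d=np.c_[u[:,0],-u[:,1],-np.ones(len(u))]@c['pose'][:3,:3].T
    return c['pose'][:3,3],d
def plane(c,px,z):
    o,d=ray(c,px); return (o+d*((z-o[2])/d[:,2])[:,None])[:,:2]
def shot(n,name=None):
    c=vision.calibration(n); im=vision.get_image(n)
    if name: cv2.imwrite(f'pics/{name}.png',im[:,:,::-1])
    return c,im
def hsv(im): return cv2.cvtColor(im,cv2.COLOR_RGB2HSV)
def blob(m,box=None,k=3):
    m=m.astype(np.uint8)*255
    if box: b=np.zeros_like(m); x0,y0,x1,y1=box; b[y0:y1,x0:x1]=m[y0:y1,x0:x1]; m=b
    m=cv2.morphologyEx(m,cv2.MORPH_CLOSE,np.ones((k,k),np.uint8))
    cs,_=cv2.findContours(m,cv2.RETR_EXTERNAL,cv2.CHAIN_APPROX_NONE)
    return max(cs,key=cv2.contourArea)[:,0,:] if cs else None
def rect(P):
    (x,y),(w,h),a=cv2.minAreaRect((P*1000).astype(np.float32))
    return dict(c=(round(x,1),round(y,1)),wh=(round(w,1),round(h,1)),a=round(a,2))
E
python3 - <<'E'
from h import *
c=vision.calibration('top'); im=cv2.imread('pics/top0.png')[:,:,::-1].copy(); H=hsv(im)
for n,p in dict(frame=(112,240),bench=(330,330),cradle=(207,220),tray=(335,250),bench2=(230,220)).items(): print(n,H[p[1],p[0]])
g=blob((H[...,0]>45)&(H[...,0]<80)&(H[...,1]>100),(410,220,490,290)); print('disc',rect(plane(c,g,.006)))
t=blob(im.max(2)<60,(290,210,380,300)); 
print('tray z.05',rect(plane(c,t,.05)),cv2.boxPoints(cv2.minAreaRect(t)))
w=blob((H[...,2]>150)&(H[...,1]<60),(440,240,470,265)); print('knob top', w is not None and plane(c,w.mean(0),.038), w is not None and w.mean(0))
big=cv2.resize(im[180:300,70:300],None,fx=3.4,fy=3.4,interpolation=cv2.INTER_CUBIC)
cv2.imwrite('pics/crop1.png',big[:,:,::-1])
E
```

```text
frame [ 14 194 113]
bench [ 12 147 125]
cradle [ 16 115 184]
tray [ 8 38 54]
bench2 [ 12 142 160]
disc {'c': (536.1, -423.1), 'wh': (116.3, 115.5), 'a': 44.53}
tray z.05 {'c': (526.5, -122.4), 'wh': (140.1, 138.1), 'a': 81.13} [[299.1007 278.4295]
 [309.1074 221.7248]
 [367.3523 232.0034]
 [357.3456 288.7081]]
knob top [[ 0.5368 -0.4238]] [455.4286 254.2381]
```

View pics/crop1.png

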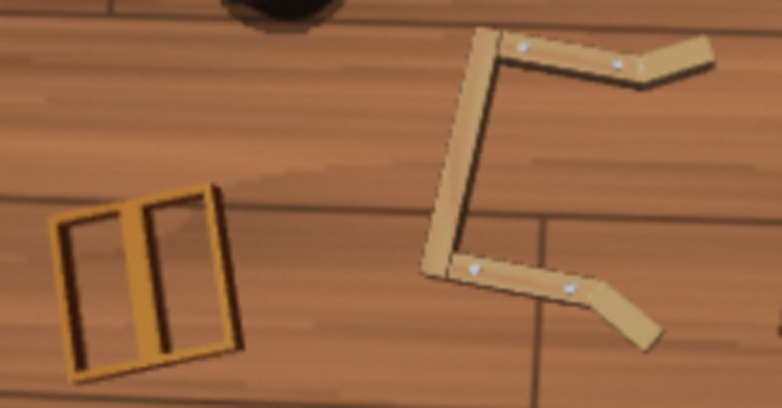

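The crop shows the cradle's stop from about (476,28) to (422,272), with cleats running right to the flares. The frame's corners are (50,218), (212,185), (242,348) and (75,380), and its bar runs (133,210)–(150,360).

```bash
python3 - <<'E'
from h import *
c=vision.calibration('top'); im=cv2.imread('pics/top0.png')[:,:,::-1].copy(); H=hsv(im)
C=lambda p: np.array(p,float)/3.4+[70-.35,180-.35]
top=im.astype(int)
m=(H[...,2]>150)&(H[...,1]<132)&(H[...,0]>13)
b=blob(m,(185,180,285,290),1); print('cradle area',cv2.contourArea(b))
P=plane(c,C([[476,28],[422,272],[447,276],[500,32],[497,62],[455,252],[636,84],[594,284]]),.03)*1000; print(P)
f=blob((H[...,1]>175)&(H[...,2]>80)|(im.max(2)<70),(75,225,150,300)); print('frame',rect(plane(c,f,.025)))
Q=plane(c,C([[50,218],[212,185],[242,348],[75,380],[133,208],[150,362]]),.025)*1000; print(Q,Q[:4].mean(0))
a=P[1]-P[0]; print('stop len',np.linalg.norm(a),'dir',np.degrees(np.arctan2(a[1],a[0])))
for i,j in((4,6),(5,7)):
  d=P[i]-P[j]; print(np.degrees(np.arctan2(d[1],d[0])),np.linalg.norm(d))
o=readout.observe();print(vision.calibration('wrist'))
E
```

```text
cradle area 929.0
[[688.0935 184.8371]
 [507.4909 212.5024]
 [505.215  194.4671]
 [685.5589 166.9497]
 [662.7927 167.8183]
 [522.5061 189.8151]
 [649.2473  65.3458]
 [502.7647  89.5836]]
frame {'c': (494.1, 413.8), 'wh': (123.1, 127.1), 'a': 13.52}
[[537.8981 488.7164]
 [566.0667 371.1578]
 [449.7039 338.561 ]
 [422.5743 457.2364]
 [547.3085 427.8088]
 [437.375  404.0452]] [494.0607 413.9179]
stop len 182.7092040095724 dir 171.29095303261437
82.46996044749865 103.36385706769696
78.85775939931592 102.1571542291226
{'fov_y': 65.35970011569617, 'cx': 284.11481120131884, 'cy': 208.01158773008493, 'k1': -0.042822565888278305, 'pose': array([[ 0.3667, -0.8945, -0.2559,  0.1608],
       [ 0.9303,  0.3518,  0.1035,  0.6101],
       [-0.0026, -0.276 ,  0.9611,  0.385 ],
       [ 0.    ,  0.    ,  0.    ,  1.    ]])}
```

Emit:
carry_out(increments=[27,-48,5,0,0,0.0185,27,-48,5,0,0,0.0185,27,-48,5,0,0,0.0185,27,-48,5,0,0,0.0185,27,-48,5,0,0,0.0185,27,-48,5,0,0,0.0185,27,-48,5,0,0,0.0185,27,-48,5,0,0,0.0185,27,-48,5,0,0,0.0185,27,-48,5,0,0,0.0185,27,-48,5,0,0,0.0185,27,-48,5,0,0,0.0185,0,0,0,0,0,0,0,0,0,0,0,0])

```text
clock: 1.85
position: [0.5524, 0.0061, 0.2532]
ee_rot: [-0.24, -3.131, -0.0]
force: [0.6, 1.2, 0.8]
width: 0.998
gripper_force: 0.0
```

```bash
python3 - <<'E'
from h import *
c,im=shot('wrist','w1'); np.save('c1.npy',c,allow_pickle=True); print(c['pose'])
E
```

```text
[[ 0.1532 -0.9503 -0.2711  0.4803]
 [ 0.9882  0.147   0.0429  0.0188]
 [-0.0009 -0.2745  0.9616  0.4453]
 [ 0.      0.      0.      1.    ]]
```

View pics/w1.png

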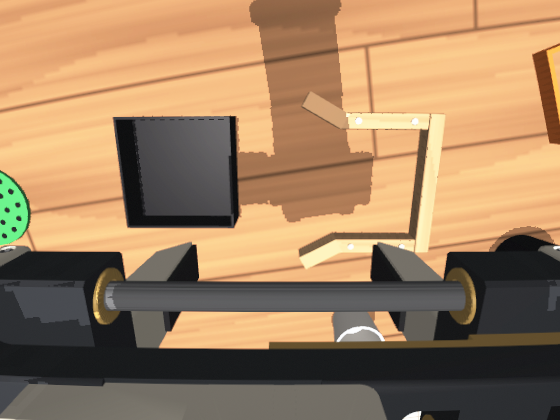

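Wrist view: the tray fills about (114–240, 116–228). The cradle's stop runs (443,114)–(428,251), and its side cleats lie at rows 114–128 and 234–250. I'll enlarge the view to read the corners.

```bash
python3 - <<'E'
from h import *
im=cv2.imread('pics/w1.png')
a=cv2.resize(im[100:245,105:255],None,fx=4,fy=4,interpolation=cv2.INTER_CUBIC); a=cv2.convertScaleAbs(a,alpha=2.0,beta=20)
b=cv2.resize(im[85:275,295:455],None,fx=3.05,fy=3.05,interpolation=cv2.INTER_CUBIC)[:580]
out=np.zeros((580,800,3),np.uint8); a=cv2.resize(a,(400,387)); out[:387,:400]=a; b=cv2.resize(b,None,fx=.8,fy=.8); print(b.shape); out[:b.shape[0],405:405+b.shape[1]]=b
cv2.imwrite('pics/w1c.png',out)
E
```

```text
(464, 390, 3)
```

View pics/w1c.png

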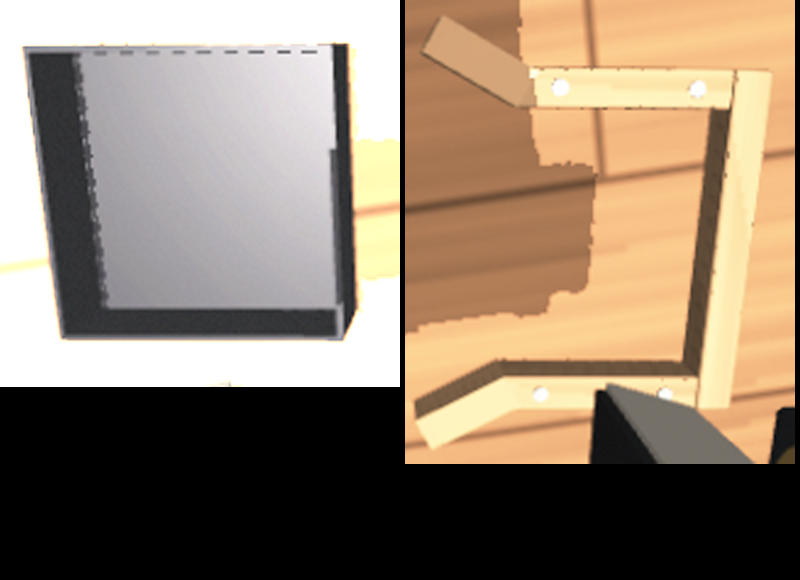

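The enlargement gives tray rim corners (crop) TL (23,47), BL (62,338), BR (343,338), TR (336,44). The cradle's inner top edges are the stop (729,110)–(698,376), the upper cleat (530,108)–(729,110) and the lower cleat (503,376)–(698,376).

```bash
python3 - <<'E'
from h import *
c=np.load('c1.npy',allow_pickle=True).item()
T=np.array([[23,47],[62,338],[343,338],[336,44]])/2.667+[104.7,99.7]
C=(np.array([[729,110],[698,376],[530,108],[503,376],[770,70],[730,408]])-[405,0])/2.44+[294.7,84.7]
P=plane(c,T,.05)*1000; print(P,P.mean(0))
ang=lambda a,b:np.degrees(np.arctan2(*(b-a)[::-1]))
print([np.linalg.norm(P[i]-P[i-1]) for i in range(4)],ang(P[0],P[1]),ang(P[3],P[2]),ang(P[0],P[3])-90,ang(P[1],P[2])-90)
Q=plane(c,C,.03)*1000; print(Q)
print('stop',ang(Q[0],Q[1]),np.linalg.norm(Q[0]-Q[1]),ang(Q[4],Q[5]),'cleats',ang(Q[2],Q[0])-90,ang(Q[3],Q[1])-90)
for w in (-8.7,np.mean([ang(Q[0],Q[1]),ang(Q[4],Q[5])])):
  t=np.radians(w); print('home',w,Q[:2].mean(0)-69*np.array([-np.sin(t),np.cos(t)]), Q[4:].mean(0)-89*np.array([-np.sin(t),np.cos(t)]))
E
```

```text
[[ 450.8797 -181.1226]
 [ 585.4164 -201.7141]
 [ 606.0647  -66.7524]
 [ 472.082   -43.4198]] [ 528.6107 -123.2522]
[np.float64(139.3254667236014), np.float64(136.1034431923904), np.float64(136.53213333849308), np.float64(135.99915410407752)] -8.701885155481381 -9.878762202581026 -8.753183518794827 -8.698428919985616
[[524.5128 192.5174]
 [667.9159 169.8755]
 [508.5232  91.5276]
 [650.9176  61.6846]
 [507.6403 214.2575]
 [690.3333 187.2912]]
stop -8.972350633431041 145.17955924439377 -8.396505482877906 cleats -8.996904189030388 -8.92899830425202
home -8.7 [585.7774 112.9904] [585.5246 112.7984]
home -8.684428058154474 [585.7959 112.9876] [585.5485 112.7947]
```

Emit:
carry_out(increments=[-8.7,-49,0,0,0,0,-8.7,-49,0,0,0,0,-8.7,-49,0,0,0,0,-8.6,-48.8,0,0,0,0,0,0,-45,0,0,0,0,0,-45,0,0,0,0,0,-45,0,0,0,0,0,-40,0,0,0,0,0,-25,0,0,0,0,0,0,0,0,0,0,0,0,0,0,0])

```text
clock: 3.28
position: [0.5189, -0.1895, 0.0547]
ee_rot: [0.238, 3.132, 0.0]
force: [-0.3, 0.1, 0.2]
width: 1.003
gripper_force: 0.0
```

```bash
python3 - <<'E'
from h import *
c,im=shot('wrist','w2'); np.save('c2.npy',c,allow_pickle=True); print(readout.observe()['position'])
E
```

```text
[ 0.5192 -0.1898  0.055 ]
```

View pics/w2.png

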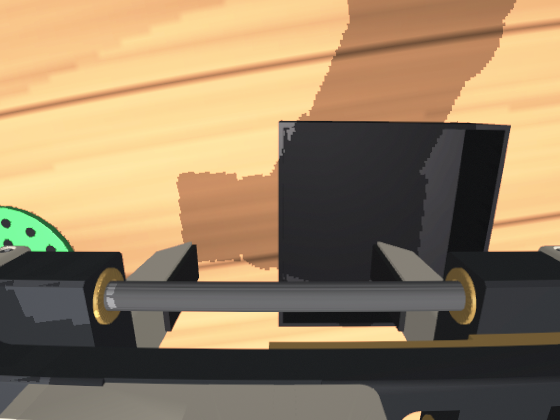

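The wrist view shows the near wall vertical at column about 280, rows 122–325, midway between the pads (197 and 373, mid 285). It is parallel to the tool and well enough centred to lower and grip.

Emit:
carry_out(increments=[-0.8,-1,-20,0,0,0,-0.2,-0.2,-17,0,0,0,0,0,0,0,0,0])

```text
clock: 3.7
position: [0.5165, -0.191, 0.0161]
ee_rot: [-0.24, -3.131, -0.001]
force: [-1.3, 0.2, 0.5]
width: 1.002
gripper_force: 0.0
```

Emit:
carry_out(increments=[0,0,0,0,0,0,0,0,0,0,0,0,0,0,0,0,0,0,0,0,0,0,0,0,0,0,0,0,0,0,0,0,0,0,0,0], grip=1, newtons=20)

```text
clock: 4.45
position: [0.5171, -0.1914, 0.0167]
ee_rot: [-0.24, -3.132, -0.0]
force: [-0.2, -0.2, -0.2]
width: 0.4
gripper_force: 0.0
```

Emit:
carry_out(increments=[0,0,0,0,0,0,0,0,0,0,0,0,0,0,0,0,0,0,0,0,0,0,0,0,0,0,0,0,0,0])

```text
clock: 5.08
position: [0.5172, -0.1916, 0.0173]
ee_rot: [0.24, 3.132, -0.0]
force: [-2.3, 0.5, 6.7]
width: 0.005
gripper_force: 3.4
```

Emit:
carry_out(increments=[0,0,0,0,0,0,0,0,0,0,0,0,0,0,0,0,0,0])

```text
clock: 5.45
position: [0.5172, -0.1916, 0.0173]
ee_rot: [0.24, 3.132, 0.0]
force: [-2.0, 0.5, 7.3]
width: 0.005
gripper_force: 3.4
```

```bash
python3 - <<'E'
from h import *
c,im=shot('wrist','w3'); np.save('c3.npy',c,allow_pickle=True); o=readout.observe(); print(o['width'],o['gripper_force'],o['force'])
E
```

```text
0.002728816178519786 3.361043930053711 [-1.8507 -0.0813  6.8967]
```

View pics/w3.png

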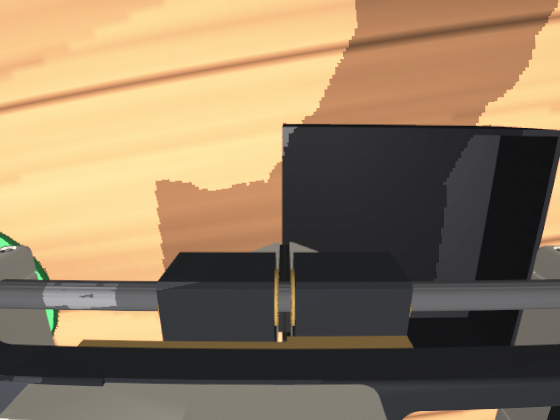

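The wrist view shows the tray wall at column 283 sandwiched between the shut fingers. The upward 7 N suggests slight downward pressing, so I'll ease up.

Emit:
carry_out(increments=[0,0,1,0,0,0,0,0,0,0,0,0])

```text
clock: 5.75
position: [0.5172, -0.1913, 0.0178]
ee_rot: [0.24, 3.132, 0.0]
force: [0.3, -0.2, 1.2]
width: 0.002
gripper_force: 0.0
```

Emit:
carry_out(increments=[0,0,1,0,0,0,0,0,0,0,0,0])

```text
clock: 6.0
position: [0.5172, -0.1914, 0.0188]
ee_rot: [0.24, 3.132, 0.0]
force: [-0.5, 0.2, 0.3]
width: 0.004
gripper_force: 0.0
```

Emit:
carry_out(increments=[4.9,-0.8,0,0,0,0,4.9,-0.8,0,0,0,0,0,0,0,0,0,0])

```text
clock: 6.38
position: [0.5275, -0.193, 0.0187]
ee_rot: [0.24, 3.132, -0.0]
force: [-0.1, 0.8, 0.4]
width: 0.008
gripper_force: 0.0
```

```bash
cat >> h.py <<'E'
def tray(n='top',box=(180,180,400,310)):
    c,im=shot(n); t=blob(im.max(2)<60,box); return rect(plane(c,t,.05))
E
python3 - <<'E'
from h import *
c,im=shot('side','s1'); 
cv2.imwrite('pics/s1c.png',cv2.resize(im[190:340,170:330,::-1],None,fx=4,fy=4,interpolation=cv2.INTER_CUBIC)); o=readout.observe(); print(o['width'],o['gripper_force'],o['force'])
E
```

```text
0.009094927220985122 0.0 [-0.3325  0.792  -0.5826]
```

View pics/s1c.png

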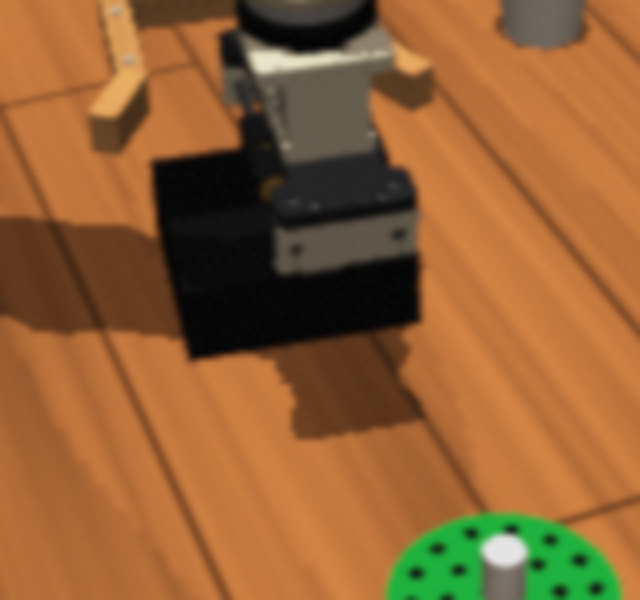

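The side crop shows the left finger block (275–415, 190–275) at the tray's front rim, and the tray still flat. I'll project known points to see whether the wall is really between the pads.

```bash
cat >> h.py <<'E'
def proj(c,P):
    q=(np.atleast_2d(P)-c['pose'][:3,3])@c['pose'][:3,:3]; f=210/np.tan(np.radians(c['fov_y']/2))
    u=np.c_[q[:,0],-q[:,1]]/-q[:,2:]; u=u*(1+c['k1']*(u**2).sum(1,keepdims=True)); return u*f+[c['cx'],c['cy']]
E
python3 - <<'E'
from h import *
c=vision.calibration('side'); o=readout.observe(); p=o['position']; print(p)
from scipy.spatial.transform import Rotation as R
Rm=R.from_rotvec(o['ee_rot']).as_matrix(); print(Rm)
S=lambda P:(proj(c,P)-[170,190])*4
print('tcp',S(p)); 
for dy in (0,-19,): print(dy,S([p+Rm@np.array([s*.0095,np.sign(-Rm[1,1])*.019*(dy!=0),0]) for s in (-1,1)]))
x=np.array([.988,-.153,0]);y=np.array([.153,.988,0]);t0=np.array([.528,-.123,0])
for s in (0,.010): print('shift',s,S([t0+s*x-.069*x-.069*y,t0+s*x+.069*x-.069*y,t0+s*x-.069*x-.069*y+[0,0,.05],t0+s*x+.069*x-.069*y+[0,0,.05],t0+s*x-.069*x+.069*y+[0,0,.05]]))
E
```

```text
[ 0.5272 -0.193   0.0187]
[[-0.9884  0.1521  0.    ]
 [ 0.1521  0.9884 -0.    ]
 [-0.     -0.     -1.    ]]
tcp [[319.0529 310.4275]]
0 [[335.1155 307.7743]
 [302.944  313.0881]]
-19 [[342.2066 327.8221]
 [309.6272 333.2655]]
shift 0 [[186.1477 357.7426]
 [418.5261 318.9901]
 [179.7161 288.7614]
 [417.4023 250.59  ]
 [146.2107 155.9231]]
shift 0.01 [[203.3118 354.8819]
 [434.9952 316.2418]
 [197.2798 285.942 ]
 [434.239  247.8847]
 [162.2571 153.5413]]
```

```bash
python3 - <<'E'
from h import *
im=cv2.imread('pics/s1.png').max(2)
print(im[252:282:2,214:276:2])
w=cv2.imread('pics/w3.png').max(2); print('w3'); print(w[236:262:3,262:310:2])
E
```

```text
[[ 11  12  11   9  11  10  10   9  10  11   9  10  40  89  72  48  85  94
   94  94  95  94  94  94  94  93  95  92  82  85 132]
 [ 12  12   7  11   8  11   9   9  10  11   9  10  40  91  88  81  94  94
   94  94  94  93  87  85  77  60  54  43  28  24  81]
 [ 10  11  10  10  10  10   9  11  10  10  11  10  44  91  91  83  90  89
   85  77  67  43  28  21  15  12   9   7   8   7  59]
 [ 10  10   9  11  10  10  11  11  12   9   9  12  16  50  48  33  42  36
   25  19  15   8   5   7   6   8   5   5   6   7  67]
 [  9  14  11  11  11   8  10  11  10   7   8   8   6   8   7   8   9   7
    6   7   7   8   6   8   7   7   6   7   7   6  79]
 [ 15  15  14  12   9   9   6   7   7   9   4   7   7   6   8   7   8   6
    7   6   6   7   7   8   7   8   5   8   8   9  78]
 [ 21   6   7   8   5   9   8   6   5   6   8   7   6   6   7   6   7   7
    7   8   8   6   7   6   8   8   9   4   9   8  63]
 [ 35   7   7   8   7   6   7   7   7   6   7   5   8   7   6   7   6   7
    6   8   7   7   7   7   7   7   8   7   6   8  62]
 [ 51   6   6   6   7   7   6   7   8   8   8   5   7  10   9   5   
[... 1048 characters left out ...]
84 185 185 185 186 174 158 149 187  94  42  41  42 115 105  75  42
   41  42  41  41  42  42]
 [186 188 172 158 135 135 136 135 135  44  29  35  27  29 135 135 135 135
  131 113  75  41  41  42]
 [135 135 135 136 136 135 135 136 134  28  28  34  29  28 134 135 135 135
  135 135 135 135 135 118]
 [122 122 122 122 122 122 121 135 126  29  28  34  28  28 125 135 122 122
  122 121 121 122 121 122]
 [ 33  34  34  34  33  35  34 119 125  29  28  34  27  29 118 126  35  33
   34  35  34  34  35  34]
 [ 34  34  33  34  34  34  34 112 125  28  29  34  29  28 111 125  35  34
   34  34  34  34  34  34]
 [ 34  33  34  34  35  34  35 106 118  28  29  33  29  29 106 118  34  35
   34  34  34  34  33  34]]
```

```bash
python3 - <<'E'
from h import *
from scipy.spatial.transform import Rotation as R
o=readout.observe()
for n,tcp in (('2',[.5192,-.1898,.055]),('3',[.5172,-.1916,.0173])):
  c=np.load(f'c{n}.npy',allow_pickle=True).item(); w=cv2.imread(f'pics/w{n}.png').max(2)
  y=np.array([.1521,.9884])
  for r in (135,160,180,200,230,240):
    row=w[r].astype(int); k=np.argmin(np.diff(row[265:300]))+265+.5
    P=plane(c,[[k,r]],.05)[0]; print(n,r,k,P,'along y rel tool',((P-np.array(tcp[:2]))@y)*1000)
c,im=shot('wrist','w4'); w=im.max(2).astype(int)
for r in (135,160,180,200,230,240): 
    k=np.argmin(np.diff(w[r][265:300]))+265.5; P=plane(c,[[k,r]],.05)[0]; print(4,r,k,P,((P-o['position'][:2])@y)*1000)
print([int(np.argmax(w[:250,k]<100)) for k in (300,330,360)],w[236:262:3,262:310:2])
E
```

```text
2 135 278.5 [ 0.4577 -0.1821] along y rel tool -1.7290816770908464
2 160 278.5 [ 0.4722 -0.1844] along y rel tool -1.7882193427574375
2 180 278.5 [ 0.4843 -0.1863] along y rel tool -1.8384764056374394
2 200 278.5 [ 0.4967 -0.1883] along y rel tool -1.891539555475973
2 230 278.5 [ 0.5162 -0.1913] along y rel tool -1.9768286415528347
2 240 278.5 [ 0.523  -0.1924] along y rel tool -2.0068880856100306
3 135 282.5 [ 0.4542 -0.1812] along y rel tool 0.6917100528170996
3 160 282.5 [ 0.466 -0.183] along y rel tool 0.6644258281638294
3 180 281.5 [ 0.4757 -0.1851] along y rel tool 0.147540461427914
3 200 281.5 [ 0.4857 -0.1866] along y rel tool 0.11514297409379336
3 230 281.5 [ 0.5015 -0.1891] along y rel tool 0.06357669331540686
3 240 281.5 [ 0.507 -0.19 ] along y rel tool 0.04553573780304209
4 135 281.5 [ 0.4641 -0.1831] 0.14887401847258416
4 160 281.5 [ 0.476 -0.185] 0.11632970355910767
4 180 281.5 [ 0.4859 -0.1865] 0.08888826620214504
4 200 281.5 [ 0.496  -0.1881] 0.06010381577696081
4 230 281.5 [ 0.512  -0.1906] 0.01419443936315543
4 240 281.5 [ 0.5175 -0.1915] -0.001892217291583554
[111,
[... 220 characters left out ...]
75 176 176 177 176 165 152 145 176  64  40  41  43 115 106  74  42
   40  41  41  40  40  41]
 [175 175 164 153 135 135 135 135 134  43  29  35  28  28 135 135 135 135
  130 112  74  41  42  42]
 [135 135 134 135 135 135 135 135 133  28  28  34  27  29 133 134 135 135
  135 135 135 134 135 118]
 [121 122 121 122 122 122 122 135 129  29  28  34  28  28 125 135 122 122
  121 122 122 121 122 121]
 [ 33  34  34  33  34  34  34 119 125  28  28  33  28  28 118 125  33  33
   34  33  34  34  34  34]
 [ 34  34  33  33  33  34  34 105 125  28  28  34  28  28 111 121  34  33
   33  32  35  33  34  33]
 [ 34  34  34  35  33  34  34 105 117  28  29  35  27  28 106 117  32  34
   34  34  33  34  35  34]]
```

Emit:
carry_out(increments=[0,0,20,0,0,0,0,0,30,0,0,0,0,0,35,0,0,0,-36,29,0,0,0,0,-36,29,0,0,0,0,-35,28,0,0,0,0,0,0,0,0,0,0,0,0,-40,0,0,0,0,0,-30,0,0,0,0,0,-11,0,0,0,0,0,0,0,0,0], grip=0)

```text
clock: 7.85
position: [0.42, -0.1074, 0.0225]
ee_rot: [-0.241, -3.131, 0.0]
force: [0.0, -1.0, 0.1]
width: 0.996
gripper_force: 0.0
```

Emit:
carry_out(increments=[7.9,-1.2,0,0,0,0,7.9,-1.2,0,0,0,0,0,0,0,0,0,0])

```text
clock: 8.22
position: [0.4373, -0.1096, 0.0233]
ee_rot: [0.239, 3.13, -0.0]
force: [-0.3, 0.6, -0.3]
width: 1.002
gripper_force: 0.0
```

Emit:
carry_out(increments=[4.9,-0.8,0,0,0,0,4.9,-0.8,0,0,0,0,0,0,0,0,0,0])

```text
clock: 8.6
position: [0.446, -0.111, 0.0228]
ee_rot: [0.24, 3.132, -0.0]
force: [0.2, 0.3, -0.4]
width: 0.999
gripper_force: 0.0
```

Emit:
carry_out(increments=[3,-0.5,0,0,0,0,3,-0.4,0,0,0,0,3,-0.5,0,0,0,0])

```text
clock: 8.98
position: [0.4547, -0.1124, 0.0227]
ee_rot: [-0.24, -3.132, -0.0]
force: [0.4, -0.6, -0.9]
width: 0.998
gripper_force: 0.0
```

Emit:
carry_out(increments=[3,-0.4,0,0,0,0,3,-0.5,0,0,0,0,3,-0.5,0,0,0,0])

```text
clock: 9.35
position: [0.4637, -0.1138, 0.0228]
ee_rot: [0.24, 3.132, 0.0]
force: [0.6, -0.4, 0.5]
width: 0.999
gripper_force: 0.0
```

```bash
cat >> h.py <<'E'
X=np.array([.9884,-.1521]); Y=np.array([.1521,.9884])
def corners(c,im,thr=75,box=None,z=.05):
    t=blob(im.max(2)<thr,box); q=cv2.boxPoints(cv2.minAreaRect(t)); return t,q
E
python3 - <<'E'
from h import *
c,im=shot('wrist','w5'); o=readout.observe(); print(o['position'],o['position'][:2]@X,o['position'][:2]@Y)
np.save('c5.npy',c,allow_pickle=True)
E
```

```text
[ 0.4643 -0.1139  0.0228] 0.4761893937078609 -0.041942129070712666
```

View pics/w5.png

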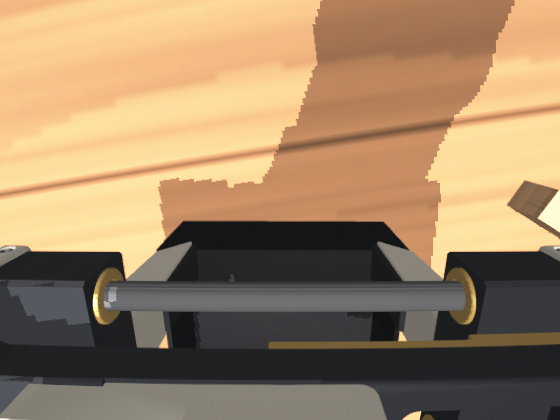

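The view shows the tray ahead of the open fingers. The foot of its near wall is at row 222 (columns 182–385) and its rim at about row 250, level with the tool's y axis.

```bash
python3 - <<'E'
from h import *
c=np.load('c5.npy',allow_pickle=True).item(); w=cv2.imread('pics/w5.png').max(2).astype(int)
for k in (200,220,240,284,320,350,370):
    col=w[:,k]; r=[i for i in range(205,235) if col[i]<60][0]
    P=plane(c,[[k,r]],0.)[0]; print(k,r,P@X,P@Y, end=' ')
    s=np.diff(col[235:262]); print('rim?',235+np.argmax(abs(s)), s[np.argmax(abs(s))])
print([plane(c,[[k,222]],0.)[0]@Y for k in (182,385)],plane(c,[[284,250]],.05)@X)
E
```

```text
200 222 0.4739446772768529 -0.09891067968604292 rim? 249 8
220 222 0.47393803539420915 -0.08499390324383095 rim? 249 9
240 222 0.4739347320622857 -0.07112287525305763 rim? 249 10
284 222 0.47393901205936995 -0.040699391170477855 rim? 249 12
320 222 0.47395424887837695 -0.015821161198535518 rim? 249 13
350 222 0.47397509749927297 0.0049625394440445695 rim? 249 12
370 222 0.4739932028782543 0.018869244267455 rim? 249 12
[np.float64(-0.11148676996974086), np.float64(0.029336149997828676)] [0.4733]
```

The wall's foot is at x'=0.474 but the tool is at 0.476, so the fingers are not touching it. They must be above the rim, with the real tips higher than the reading. I'll back off and feel for the bench.

Emit:
carry_out(increments=[-22,3.4,0,0,0,0,-22,3.4,0,0,0,0,0,0,-10,0,0,0,0,0,-7,0,0,0,0,0,0,0,0,0])

```text
clock: 10.02
position: [0.42, -0.1071, 0.0051]
ee_rot: [-0.24, -3.132, 0.0]
force: [0.6, 0.3, 0.8]
width: 0.999
gripper_force: 0.0
```

Emit:
carry_out(increments=[0,0,-2,0,0,0,0,0,-2,0,0,0,0,0,0,0,0,0])

```text
clock: 10.4
position: [0.4196, -0.107, 0.0017]
ee_rot: [-0.24, -3.132, -0.0]
force: [0.1, 0.3, -0.3]
width: 1.001
gripper_force: 0.0
```

Emit:
carry_out(increments=[0,0,-2,0,0,0,0,0,0,0,0,0])

```text
clock: 10.65
position: [0.4195, -0.107, -0.0003]
ee_rot: [-0.24, -3.132, -0.0]
force: [-0.3, -0.5, -0.3]
width: 0.998
gripper_force: 0.0
```

Emit:
carry_out(increments=[0,0,-3,0,0,0,0,0,-2,0,0,0,0,0,0,0,0,0])

```text
clock: 11.02
position: [0.4194, -0.107, -0.0054]
ee_rot: [-0.24, -3.132, -0.0]
force: [0.2, -0.5, 0.8]
width: 0.998
gripper_force: 0.0
```

```bash
python3 - <<'E'
from h import *
c,im=shot('side','s2'); o=readout.observe(); p=o['position']; print(p,o['force'])
t=proj(c,[p,p+[0,0,.03]]); print(t)
x,y=t[0].astype(int)
cv2.imwrite('pics/s2c.png',cv2.resize(cv2.convertScaleAbs(im[y-100:y+50,x-80:x+120,::-1],alpha=1.6,beta=15),None,fx=4,fy=4,interpolation=cv2.INTER_CUBIC)); print(x-80,y-100)
E
```

```text
[ 0.4194 -0.107  -0.0054] [0.0644 0.1475 0.4335]
[[195.5785 266.298 ]
 [194.3919 256.3072]]
115 166
```

View pics/s2c.png

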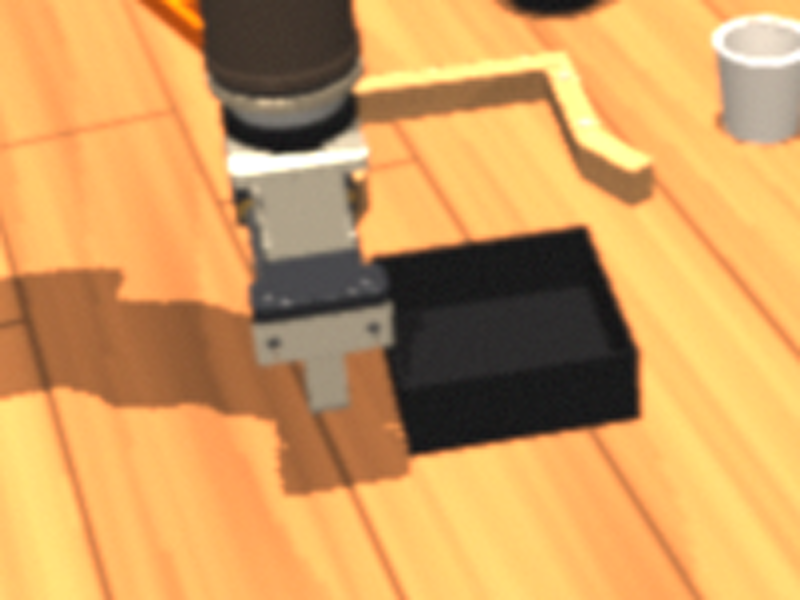

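The crop shows the gripper finger ending in a narrow tip with its bottom at crop (328,410) and a wide block above ending at row 355. The tray lies flat to its right. I'll compute the tip's true height.

```bash
python3 - <<'E'
from h import *
c=vision.calibration('side'); p=readout.observe()['position'].copy()
print('obs tip px',np.array([328,410])/4+[115,166])
for z in (-.005,.01,.02,.03,.04):
    for d in (-.046,-.056,-.065): q=np.r_[p[:2]+d*Y,z]; print(z,d,proj(c,q)[0])
print(p)
E
```

```text
obs tip px [197.  268.5]
-0.005 -0.046 [197.937  278.0517]
-0.005 -0.056 [198.4728 280.7326]
-0.005 -0.065 [198.9614 283.1772]
0.01 -0.046 [197.3441 273.0082]
0.01 -0.056 [197.8793 275.6721]
0.01 -0.065 [198.3674 278.1014]
0.02 -0.046 [196.9444 269.6085]
0.02 -0.056 [197.4793 272.2606]
0.02 -0.065 [197.967  274.6793]
0.03 -0.046 [196.5413 266.1784]
0.03 -0.056 [197.0757 268.8184]
0.03 -0.065 [197.563  271.2262]
0.04 -0.046 [196.1346 262.7175]
0.04 -0.056 [196.6685 265.345 ]
0.04 -0.065 [197.1554 267.7417]
[ 0.4194 -0.107  -0.0054]
```

Emit:
carry_out(increments=[0,0,-5,0,0,0,0,0,-4,0,0,0,9.9,-1.5,0,0,0,0,9.9,-1.5,0,0,0,0,9.9,-1.5,0,0,0,0,0,0,0,0,0,0])

```text
clock: 11.82
position: [0.4503, -0.1117, -0.0142]
ee_rot: [0.24, 3.132, -0.0]
force: [0.1, 0.0, -0.4]
width: 1.002
gripper_force: 0.0
```

Emit:
carry_out(increments=[3,-0.5,0,0,0,0,3,-0.4,0,0,0,0,3,-0.5,0,0,0,0,0,0,0,0,0,0])

```text
clock: 12.32
position: [0.4581, -0.1129, -0.0144]
ee_rot: [-0.24, -3.132, -0.0]
force: [-1.4, 0.3, -0.5]
width: 1.001
gripper_force: 0.7
```

```bash
cat > wall.py <<'E'
from h import *
c,im=shot('wrist'); w=im.max(2).astype(int); o=readout.observe(); print(o['position'],o['position'][:2]@X,o['force'])
for k in (210,284,350):
    col=w[:,k]; r=[i for i in range(150,300) if (col[i:i+4]<60).all()][0]
    P=plane(c,[[k,r]],0.)[0]; print(k,r,P@X)
E
python3 wall.py
```

```text
[ 0.4582 -0.1129 -0.0143] 0.4700058940052735 [-1.6154  0.7295 -1.244 ]
210 265 0.4829341976380292
284 265 0.4828617786535183
350 265 0.48293599114658425
```

Emit:
carry_out(increments=[2.5,-0.4,0,0,0,0,2.5,-0.4,0,0,0,0,2.5,-0.4,0,0,0,0,2.5,-0.4,0,0,0,0,0,0,0,0,0,0])

```text
clock: 13.0
position: [0.4686, -0.1145, -0.0143]
ee_rot: [0.24, 3.132, -0.0]
force: [-1.8, 0.3, -1.0]
width: 1.002
gripper_force: 0.8
```

```bash
python3 wall.py
```

```text
[ 0.4687 -0.1145 -0.0143] 0.4806594493241525 [-0.9344  0.3911 -1.2902]
210 265 0.4936296814667594
284 265 0.49355409499940617
350 265 0.49362560997543486
```

Emit:
carry_out(increments=[-10,1.5,0,0,0,0,0,0,30,0,0,0,0,0,30,0,0,0,0,0,30,0,0,0,7.5,-11.8,0,0,0,0.15708,7.5,-11.9,0,0,0,0.15708,7.5,-12,0,0,0,0.15708,7.5,-12,0,0,0,0.15708,7.5,-12,0,0,0,0.15708,7.5,-12,0,0,0,0.15708,7.5,-12,0,0,0,0.15708,7.5,-12,0,0,0,0.15708,7.5,-12,0,0,0,0.15708,7.3,-12,0,0,0,0.15708,0,0,0,0,0,0])

```text
clock: 14.92
position: [0.5278, -0.2277, 0.0721]
ee_rot: [1.978, -2.436, -0.014]
force: [0.1, 0.0, -0.2]
width: 1.002
gripper_force: 0.0
```

```bash
cat > wally.py <<'E'
from h import *
import sys
lo,hi=int(sys.argv[1]),int(sys.argv[2]); z=float(sys.argv[3]) if len(sys.argv)>3 else 0.
c,im=shot('wrist',sys.argv[4] if len(sys.argv)>4 else None); w=im.max(2).astype(int); o=readout.observe(); p=o['position'][:2]; print(o['position'],o['joints'],o['force'],'tool',p@X,p@Y)
from scipy.spatial.transform import Rotation as R
m=R.from_rotvec(o['ee_rot']).as_matrix()[:,1]; print('tool y deg',np.degrees(np.arctan2(m[1],m[0])))
for k in range(lo,hi,20):
    col=w[:,k]; r=[i for i in range(60,330) if (col[i:i+4]<60).all()]
    if r: P=plane(c,[[k,r[0]]],z)[0]; print(k,r[0],P@X,P@Y)
E
python3 wally.py 120 460 0 w6
```

```text
[ 0.527  -0.2271  0.0717] [ 0.8882  0.6443 -0.854   1.7773  0.5668  0.998   2.7414] [-0.668   0.938  -0.8998] tool 0.55541916048296 -0.14435714548018483
tool y deg 168.06274065660128
120 254 0.7033437191520191 -0.10817273805483213
180 261 0.6510929121779877 -0.09865537499775451
200 251 0.6321693725082563 -0.10718064466184925
220 248 0.6143889217831199 -0.10901337303673761
240 247 0.5969198238587422 -0.10895794917784714
260 245 0.5794302712782113 -0.10982400979115743
280 245 0.5621152411874617 -0.10881424265729675
300 244 0.5447446450543865 -0.10872597460570366
320 243 0.5273720381931506 -0.10862666569662693
340 241 0.5099744902963117 -0.10944865121338698
360 241 0.49255089597768426 -0.10839423924357036
380 250 0.4747879032909906 -0.09881640880210654
400 278 0.45566771823839924 -0.07013671553074206
440 311 0.415578170354119 -0.0326462216269599
```

Emit:
carry_out(increments=[0,0,0,0,0,-0.1715,0,0,0,0,0,-0.1715,0,0,0,0,0,-0.1715,0,0,0,0,0,-0.1715,0,0,0,0,0,-0.1715,0,0,0,0,0,-0.1715,0,0,0,0,0,-0.1715,0,0,0,0,0,-0.1715,0,0,0,0,0,-0.1715,0,0,0,0,0,-0.1715,0,0,0,0,0,-0.1715,0,0,0,0,0,-0.1715,0,0,0,0,0,-0.1715,0,0,0,0,0,-0.1715,0,0,0,0,0,-0.1715,0,0,0,0,0,-0.1715,0,0,0,0,0,-0.1715,0,0,0,0,0,-0.1715,0,0,0,0,0,0])

```text
clock: 17.35
position: [0.5287, -0.2264, 0.0743]
ee_rot: [2.374, 2.043, 0.014]
force: [0.1, 1.4, -0.9]
width: 1.005
gripper_force: 0.0
```

```bash
python3 - <<'E'
from h import *
from scipy.spatial.transform import Rotation as R
o=readout.observe(); m=R.from_rotvec(o['ee_rot']).as_matrix(); p=o['position'][:2]; print(o['joints'],o['position'],m,np.degrees(np.arctan2(m[1,1],m[0,1])),p@X,p@Y)
E
```

```text
[ 0.3659  0.4754 -0.0721  1.8408  0.0418  0.8139  0.124 ] [ 0.5287 -0.2264  0.0743] [[ 0.149   0.9888  0.0131]
 [ 0.9888 -0.1489 -0.0013]
 [ 0.0006  0.0131 -0.9999]] -8.566758823307374 0.557026492126095 -0.1433403402690291
```

Emit:
carry_out(increments=[5.4,-0.8,0,0.0013,0.0131,-0.004,0,0,-40,0,0,0,0,0,-30,0,0,0,0,0,-18,0,0,0,0,0,0,0,0,0])

```text
clock: 17.98
position: [0.5329, -0.2275, -0.0162]
ee_rot: [-2.38, -2.043, 0.003]
force: [-0.3, 0.4, 0.9]
width: 0.999
gripper_force: 0.0
```

Emit:
carry_out(increments=[1.5,9.9,0,0,0,0,1.5,9.9,0,0,0,0,1.5,9.9,0,0,0,0,0,0,0,0,0,0])

```text
clock: 18.48
position: [0.5386, -0.1968, -0.0147]
ee_rot: [-2.38, -2.046, 0.0]
force: [0.5, 0.7, -0.7]
width: 1.0
gripper_force: 0.0
```

```bash
cat > st.py <<'E'
from h import *
from scipy.spatial.transform import Rotation as R
o=readout.observe(); m=R.from_rotvec(o['ee_rot']).as_matrix(); p=o['position'][:2]; print(o['joints'],o['position'],m[:,2],np.degrees(np.arctan2(m[1,1],m[0,1])),p@X,p@Y,o['force'])
E
python3 st.py; python3 - <<'E'
from h import *
c,im=shot('wrist','w7'); np.save('c7.npy',c,allow_pickle=True); print(c['pose'])
print(proj(c,np.c_[[(.5625+s*.069)*X+(-.09+t)*Y for s in(-1,1) for t in (.0,.138)],[.05]*4]))
E
```

```text
[ 0.3068  0.6047 -0.0684  1.8928  0.0615  0.6487  0.0504] [ 0.5386 -0.1968 -0.0147] [-0.0021  0.0023 -1.    ] -8.650274421068037 0.5622927397507765 -0.11261262263481531 [ 0.5344  0.7141 -0.7398]
[[ 0.9885  0.1444  0.0442  0.5515]
 [-0.151   0.9505  0.2716 -0.1223]
 [-0.0028 -0.2752  0.9614  0.1774]
 [ 0.      0.      0.      1.    ]]
[[ 119.3711  245.2768]
 [  72.665  -146.4263]
 [ 445.1954  245.9886]
 [ 492.0218 -147.0535]]
```

Emit:
carry_out(increments=[1.5,9.9,0,0,0,0,1.5,9.9,0,0,0,0,1.5,9.9,0,0,0,0,1.5,9.9,0,0,0,0,1.5,9.9,0,0,0,0,1.5,9.9,0,0,0,0,1.5,9.9,0,0,0,0,1.5,9.9,0,0,0,0,1.5,9.9,0,0,0,0,1.5,9.9,0,0,0,0,1.5,9.9,0,0,0,0,1.5,9.9,0,0,0,0])

```text
clock: 20.02
position: [0.5558, -0.0788, -0.0152]
ee_rot: [-2.382, -2.043, 0.002]
force: [-1.2, -5.9, 5.4]
width: 1.001
gripper_force: 2.8
```

```bash
python3 st.py; python3 - <<'E'
from h import *
for n in ('top','side'):
  c,im=shot(n,n+'3'); 
c=vision.calibration('top');im=cv2.imread('pics/top3.png')[:,:,::-1].copy()
q=proj(c,np.c_[[(.5625+s*.069)*X+(.036+t*.069)*Y for s,t in((-1,-1),(1,-1),(1,1),(-1,1))],[.05]*4]); print(q)
H=im.max(2).astype(int); print(H[190:270:4,225:345:4])
E
```

```text
[ 0.0886  0.5919 -0.0584  1.9234  0.0525  0.6312 -0.1549] [ 0.5558 -0.0788 -0.0152] [-0.0034  0.0018 -1.    ] -8.740827986995155 0.5613402995789636 0.006632800838613803 [-1.1516 -5.9493  5.4191]
[[326.8616 273.1542]
 [335.8317 216.8666]
 [279.8854 206.8271]
 [269.4532 262.6817]]
[[177 180 177 179 179 167 166 165 166 165 160 157 154 168 144 141 138 135
  133 114  58  71  70  62  79  80  80  77  78  78]
 [183 208 210 208 204 199 175 177 179 181 204 208 209 208 178 179 179 179
  181 123  71  70  69  68  88  87  86  86  85  85]
 [110 193 205 208 206 208 205 209 208 210 209 209 205 148 191 194 194 194
  194  74  54  71  72  70  71  69  65  62  60  60]
 [177 173 159  99  77 102 144 201 208 203 140  81 130 175 183 182 184 184
  183  51  52  81  81  80  72  62  61  61  62  63]
 [192 191 190 190 191 189 187 177 108  40  56  97 153 181 187 188 187 187
  186  47  52  88  87  85  56  59  60  61  63  62]
 [194 194 194 193 194 193 194 194 186  50  48  36  33  31  33  40  72 118
  183  39  52  91  91  87  56  57  60  60  62  61]
 [184 184 185 185 185 186 186 187 160  60  60  60  59  60  58  55  36 
[... 980 characters left out ...]
 65  64  62  31  29  30
   27 124  32  31  37  42  47  48  51  53  55  55]
 [174 119 174 174 174 173 171  47  63  65  65  64  62  63  64  30  30  28
   26 144  37  30  36  42  45  48  50  53  54  55]
 [171 115 171 170 171 171 152  63  66  65  65  64  65  64  63  31  29  29
   27  52  98  34  37  40  44  46  50  52  47  35]
 [179 133 178 181 181 181 100  66  65  66  66  65  64  64  65  32  30  28
   27  33  36  30  36  40  44  46  34  31  39  47]
 [206 210 209 206 206 196 172  68  38  41  63  65  66  66  64  30  30  29
   27  32  31  30  34  38  38  29  69  58  45  47]
 [143 198 208 175 209 210 209 188 185 185 185 176  82  39  32  30  30  29
   32  34  32  30  33  30  31  45  50  47  47  48]]
```

```bash
cat > topedge.py <<'E'
from h import *
import sys
# leading (+y) rim edge and +-x rim edges of tray in top view
c,im=shot('top'); g=im.max(2).astype(int)
L=[]
for r in range(212,262,4):
    row=g[r]; ks=[k for k in range(185,330) if row[k]<90 and (row[k:k+4]<90).all()]
    if ks: P=plane(c,[[ks[0],r]],.05)[0]; L.append((r,ks[0],round(P@X,4),round(P@Y,4)))
print(*L,sep='\n')
E
python3 topedge.py; python3 - <<'E'
from h import *
c=vision.calibration('top')
for y in (-.041,-.02): 
  print(proj(c,np.c_[[(.5605+s*.073)*X+(.1995+y)*Y for s in(-1,1)],[.03]*2]))
print(plane(c,[[252.5,264],[261.5,206]],.05)@np.c_[X,Y])
E
```

```text
(212, 258, np.float64(0.6093), np.float64(0.1549))
(216, 257, np.float64(0.5991), np.float64(0.1555))
(220, 256, np.float64(0.589), np.float64(0.156))
(224, 255, np.float64(0.5789), np.float64(0.1565))
(228, 255, np.float64(0.5693), np.float64(0.1546))
(232, 254, np.float64(0.5593), np.float64(0.1551))
(236, 253, np.float64(0.5493), np.float64(0.1556))
(240, 252, np.float64(0.5393), np.float64(0.1561))
(244, 251, np.float64(0.5294), np.float64(0.1566))
(248, 251, np.float64(0.52), np.float64(0.1548))
(252, 250, np.float64(0.5101), np.float64(0.1553))
(256, 249, np.float64(0.5003), np.float64(0.1558))
(260, 249, np.float64(0.491), np.float64(0.1539))
[[247.3373 261.9468]
 [258.754  204.0167]]
[[238.815  260.3683]
 [250.451  202.5256]]
[[0.4832 0.1439]
 [0.6255 0.1494]]
```

Emit:
carry_out(increments=[0,0,0,0,0,0,0,0,0,0,0,0])

```text
clock: 20.42
position: [0.5556, -0.0789, -0.0155]
ee_rot: [-2.381, -2.043, 0.002]
force: [0.0, 0.4, -0.2]
width: 0.994
gripper_force: 0.0
```

Emit:
carry_out(increments=[0.8,4.9,0,0,0,0,0.8,4.9,0,0,0,0,0,0,0,0,0,0])

```text
clock: 20.8
position: [0.5576, -0.0686, -0.0153]
ee_rot: [-2.38, -2.044, 0.001]
force: [-0.4, 0.0, 0.7]
width: 0.999
gripper_force: 0.0
```

```bash
python3 st.py; python3 topedge.py
```

```text
[ 0.0709  0.5925 -0.0585  1.9225  0.0511  0.6313 -0.1707] [ 0.5576 -0.0686 -0.0153] [-0.0032  0.0026 -1.    ] -8.686770483275595 0.5615573757088478 0.017030659815843965 [-0.3835  0.0102  0.7237]
(212, 254, np.float64(0.6075), np.float64(0.1645))
(216, 253, np.float64(0.5973), np.float64(0.165))
(220, 253, np.float64(0.5877), np.float64(0.1631))
(224, 252, np.float64(0.5776), np.float64(0.1636))
(228, 251, np.float64(0.5675), np.float64(0.1641))
(232, 250, np.float64(0.5575), np.float64(0.1646))
(236, 249, np.float64(0.5475), np.float64(0.165))
(240, 249, np.float64(0.538), np.float64(0.1632))
(244, 248, np.float64(0.5281), np.float64(0.1637))
(248, 247, np.float64(0.5183), np.float64(0.1641))
(252, 246, np.float64(0.5084), np.float64(0.1646))
(256, 246, np.float64(0.499), np.float64(0.1628))
(260, 245, np.float64(0.4893), np.float64(0.1633))
```

Emit:
carry_out(increments=[1.5,9.9,0,0,0,0,1.5,9.9,0,0,0,0,1.5,9.9,0,0,0,0,1.5,9.9,0,0,0,0,1.5,9.9,0,0,0,0,1.5,9.9,0,0,0,0,1.5,9.9,0,0,0,0,1.5,9.9,0,0,0,0,0.9,5.9,0,0,0,0,0,0,0,0,0,0])

```text
clock: 22.1
position: [0.5705, 0.0168, -0.0153]
ee_rot: [-2.38, -2.044, 0.001]
force: [0.0, -0.7, 0.0]
width: 0.997
gripper_force: 0.0
```

```bash
python3 st.py; python3 topedge.py
```

```text
[-0.0846  0.6021 -0.051   1.9008  0.0428  0.6423 -0.3124] [ 0.5705  0.0168 -0.0153] [-0.003   0.0029 -1.    ] -8.677449249562995 0.5613530222070321 0.10342871190603092 [ 0.0086 -0.7412  0.0497]
(212, 218, np.float64(0.5917), np.float64(0.2505))
(216, 217, np.float64(0.5815), np.float64(0.2508))
(220, 216, np.float64(0.5714), np.float64(0.2512))
(224, 215, np.float64(0.5614), np.float64(0.2515))
(228, 214, np.float64(0.5513), np.float64(0.2518))
(232, 214, np.float64(0.5418), np.float64(0.2498))
(236, 213, np.float64(0.5318), np.float64(0.2501))
(240, 212, np.float64(0.5219), np.float64(0.2504))
(244, 211, np.float64(0.512), np.float64(0.2508))
(248, 210, np.float64(0.5022), np.float64(0.2511))
(252, 209, np.float64(0.4923), np.float64(0.2514))
(256, 218, np.float64(0.4869), np.float64(0.2283))
(260, 240, np.float64(0.4871), np.float64(0.1749))
```

Emit:
carry_out(increments=[0.6,4,0,0,0,0,0.6,4,0,0,0,0,0.6,4,0,0,0,0,0.3,2,0,0,0,0,0,0,0,0,0,0])

```text
clock: 22.78
position: [0.5726, 0.0303, -0.0153]
ee_rot: [-2.381, -2.044, 0.001]
force: [-0.4, -0.6, -0.7]
width: 1.002
gripper_force: 0.0
```

Emit:
carry_out(increments=[0.2,1.2,0,0,0,0,0.2,1.2,0,0,0,0,0,0,0,0,0,0])

```text
clock: 23.15
position: [0.5729, 0.0321, -0.0153]
ee_rot: [-2.381, -2.043, 0.002]
force: [0.2, -2.3, 0.4]
width: 1.001
gripper_force: 0.9
```

Emit:
carry_out(increments=[0.2,1.2,0,0,0,0,0.2,0.8,0,0,0,0,0,0,0,0,0,0])

```text
clock: 23.52
position: [0.5731, 0.0334, -0.0153]
ee_rot: [-2.382, -2.043, 0.003]
force: [-0.0, -5.0, 0.9]
width: 1.0
gripper_force: 2.6
```

Emit:
carry_out(increments=[0.2,1.5,0,0,0,0,0.2,1.5,0,0,0,0,0,0,0,0,0,0])

```text
clock: 23.9
position: [0.5727, 0.0335, -0.0153]
ee_rot: [-2.385, -2.041, 0.007]
force: [-4.5, -12.6, 5.4]
width: 1.001
gripper_force: 6.5
```

Emit:
carry_out(increments=[0.2,1.5,0,0,0,0,0,0,0,0,0,0])

```text
clock: 24.15
position: [0.5725, 0.0335, -0.0153]
ee_rot: [-2.387, -2.04, 0.01]
force: [-6.0, -16.1, 7.1]
width: 0.998
gripper_force: 8.4
```

```bash
python3 st.py; python3 topedge.py
```

```text
[-0.1225  0.6063 -0.0431  1.8914  0.0435  0.6509 -0.349 ] [ 0.5725  0.0335 -0.0153] [-0.0058 -0.0027 -1.    ] -8.95781285144918 0.5607781883325543 0.12021666889659702 [ -6.0351 -16.0705   7.1051]
(212, 211, np.float64(0.5886), np.float64(0.2673))
(216, 210, np.float64(0.5784), np.float64(0.2676))
(220, 209, np.float64(0.5683), np.float64(0.2679))
(224, 208, np.float64(0.5583), np.float64(0.2682))
(228, 208, np.float64(0.5487), np.float64(0.2661))
(232, 207, np.float64(0.5387), np.float64(0.2664))
(236, 206, np.float64(0.5288), np.float64(0.2667))
(240, 205, np.float64(0.5188), np.float64(0.267))
(244, 204, np.float64(0.5089), np.float64(0.2673))
(248, 203, np.float64(0.4991), np.float64(0.2676))
(252, 203, np.float64(0.4897), np.float64(0.2655))
(256, 218, np.float64(0.4869), np.float64(0.2283))
(260, 237, np.float64(0.4858), np.float64(0.1819))
```

Emit:
carry_out(increments=[-2.3,-14.8,0,0,0,0,-2.3,-14.8,0,0,0,0,0,0,45,0,0,0,0,0,45,0,0,0,0,0,45,0,0,0,0,0,45,0,0,0])

```text
clock: 24.95
position: [0.5692, 0.0091, 0.1663]
ee_rot: [-2.381, -2.044, 0.0]
force: [0.9, 0.1, -0.0]
width: 1.002
gripper_force: 0.0
```

Emit:
carry_out(increments=[-5.7,31.6,2,0,0,0.1504,-5.7,31.6,2,0,0,0.1504,-5.7,31.6,2,0,0,0.1504,-5.7,31.6,2,0,0,0.1504,-5.7,31.6,2,0,0,0.1504,-5.7,31.6,2,0,0,0.1504,-5.7,31.6,2,0,0,0.1504,-5.7,31.6,2,0,0,0.1504,-5.7,31.6,2,0,0,0.1504,-5.7,31.6,2,0,0,0.1504,-5.7,31.6,2,0,0,0.1504,-5.7,31.6,2,0,0,0.1504,-5.7,31.6,2,0,0,0.1504,0,0,0,0,0,0,0,0,0,0,0,0])

```text
clock: 26.82
position: [0.4955, 0.419, 0.1904]
ee_rot: [0.36, -3.119, 0.006]
force: [-0.8, 0.0, 0.3]
width: 1.001
gripper_force: 0.0
```

```bash
cat > frame.py <<'E'
from h import *
import sys
c,im=shot('wrist','f'+sys.argv[1]); np.save(f'cf{sys.argv[1]}.npy',c,allow_pickle=True); H=hsv(im)
q=proj(c,[[.494,.414,.025]]); print('exp px',q)
x,y=q[0].astype(int); print(H[y-8:y+9:4,x-8:x+9:4].tolist()); 
m=(H[...,1]>190)&(H[...,0]<22)&(H[...,0]>6)&(H[...,2]>60); b=blob(m,(0,0,560,245),3)
print(cv2.contourArea(b),cv2.boundingRect(b)); P=plane(c,b,.025); r=cv2.minAreaRect((P*1000).astype(np.float32)); print(r); print(np.round(cv2.boxPoints(r),1).tolist())
E
python3 frame.py 1; python3 st.py
```

```text
exp px [[279.9759 180.4409]]
[[[12, 129, 162], [13, 129, 162], [12, 184, 238], [12, 184, 238], [12, 185, 239]], [[12, 129, 162], [12, 129, 162], [12, 185, 238], [12, 184, 238], [12, 184, 238]], [[12, 129, 160], [13, 128, 161], [12, 185, 238], [12, 185, 238], [12, 184, 238]], [[13, 128, 161], [13, 129, 160], [12, 185, 238], [12, 185, 238], [12, 184, 238]], [[12, 131, 156], [13, 130, 157], [12, 185, 237], [12, 185, 237], [12, 185, 238]]]
356.0 (232, 133, 46, 98)
((503.5984802246094, 387.6167907714844), (110.18622589111328, 47.8746223449707), 13.555609703063965)
[[444.3999938964844, 398.0], [455.70001220703125, 351.3999938964844], [562.7999877929688, 377.29998779296875], [551.5, 423.79998779296875]]
[-0.4316  0.5427 -0.557   1.4739  0.298   1.2137  0.7706] [0.4958 0.4185 0.1905] [-0.0007 -0.0045 -1.    ] 103.14862182454071 0.42641500337347354 0.48908618947501514 [-0.4746 -0.6093 -0.1025]
```

```bash
sed -i 's/H\[...,1\]>190/H[...,1]>165/' frame.py; cat >> frame.py <<'E'
for rr in (int(y)-25,int(y)-10,int(y)+10,int(y)+25):
    row=(H[rr,:,1]>165)&(H[rr,:,2]>200); e=np.flatnonzero(np.diff(row.astype(int))); print(rr,e.tolist(),(plane(c,[[k+.5,rr] for k in e],.025)*1000).round(1).tolist())
E
python3 frame.py 2
```

```text
exp px [[280.4926 180.2335]]
[[[12, 129, 162], [12, 139, 172], [12, 185, 238], [12, 184, 239], [12, 185, 239]], [[12, 130, 163], [12, 139, 172], [12, 184, 238], [12, 184, 238], [12, 184, 238]], [[12, 130, 161], [12, 129, 162], [12, 185, 238], [12, 184, 238], [12, 185, 238]], [[12, 129, 162], [13, 128, 161], [12, 185, 238], [12, 185, 238], [12, 185, 238]], [[12, 131, 156], [13, 130, 157], [12, 185, 237], [12, 185, 237], [12, 186, 237]]]
7389.0 (227, 126, 113, 109)
((495.3099365234375, 418.67510986328125), (122.19071197509766, 123.0127182006836), 13.194192886352539)
[[421.79998779296875, 464.6000061035156], [449.8999938964844, 344.79998779296875], [568.7999877929688, 372.70001220703125], [540.7999877929688, 492.5]]
155 [227, 233, 276, 291] [[479.9, 351.5], [478.4, 357.9], [467.8, 403.5], [464.1, 419.4]]
170 [228, 234, 276, 291, 334, 338] [[495.9, 355.6], [494.4, 362.1], [483.9, 407.2], [480.1, 423.2], [469.3, 469.3], [468.3, 473.6]]
190 [229, 235, 277, 291, 333, 339] [[517.8, 360.8], [516.3, 367.4], [505.6, 413.2], [502.0, 428.5], [491.3, 474.2], [489.7, 480.7]]
205 [230, 235, 277, 291, 333, 338] [[534.7, 365.1], [533.4, 370.7], [522.5, 417.1], [518.9, 432.5], [508.1, 478.8], [506.8, 484.4]]
```

Emit:
carry_out(increments=[0,0,-30,0,0,0,0,0,-30,0,0,0,0,0,-30,0,0,0,0,0,-30,0,0,0,0,0,0,0,0,0,0,0,0,0,0,0], grip=0.46, newtons=25)

```text
clock: 27.68
position: [0.4959, 0.4199, 0.072]
ee_rot: [0.362, -3.121, 0.005]
force: [-0.0, -0.1, 1.0]
width: 0.541
gripper_force: 0.0
```

```bash
sed -i 's/\.494,\.414/.4953,.4187/' frame.py; python3 frame.py 3 | tail -5; python3 st.py
```

```text
[[431.0, 423.6000061035156], [449.70001220703125, 344.70001220703125], [534.5999755859375, 364.8999938964844], [515.9000244140625, 443.70001220703125]]
187 [199, 207, 271, 292, 355, 363] [[490.1, 354.2], [488.7, 360.0], [477.7, 406.7], [474.2, 421.9], [463.3, 467.7], [462.0, 473.5]]
202 [200, 209, 271, 292, 354, 362] [[501.4, 356.8], [499.8, 363.4], [489.0, 409.2], [485.4, 424.6], [474.6, 470.3], [473.3, 476.2]]
222 [202, 210, 271, 292, 353, 361] [[516.8, 360.8], [515.4, 366.9], [504.6, 412.7], [500.9, 428.4], [490.1, 474.1], [488.7, 480.1]]
237 [203, 211, 271, 292, 352, 360] [[528.9, 363.6], [527.4, 369.7], [516.6, 415.3], [512.8, 431.3], [502.1, 476.8], [500.7, 482.9]]
[-0.4528  0.6486 -0.5216  1.6055  0.3712  0.9887  0.7085] [0.4961 0.4203 0.0724] [ 0.0009 -0.0023 -1.    ] 103.2422672340326 0.4263766806116783 0.4908321336046122 [ 0.0276 -0.5384  0.4962]
```

Emit:
carry_out(increments=[0,-1.2,-30,0,0,0,0,0,-30,0,0,0,0,0,-20,0,0,0,0,0,-10,0,0,0,0,0,-6,0,0,0,0,0,0,0,0,0])

```text
clock: 28.48
position: [0.4953, 0.4188, -0.025]
ee_rot: [0.363, -3.12, 0.005]
force: [-0.7, -0.9, -0.2]
width: 0.541
gripper_force: 0.0
```

Emit:
carry_out(increments=[0,0,-3,0,0,0,0,0,0,0,0,0])

```text
clock: 28.72
position: [0.4953, 0.4187, -0.0281]
ee_rot: [0.363, -3.12, 0.005]
force: [-0.5, -0.1, -0.1]
width: 0.536
gripper_force: 0.0
```

Emit:
carry_out(increments=[0,0,0,0,0,0,0,0,0,0,0,0,0,0,0,0,0,0,0,0,0,0,0,0,0,0,0,0,0,0,0,0,0,0,0,0], grip=1, newtons=25)

```text
clock: 29.48
position: [0.4952, 0.4185, -0.0283]
ee_rot: [0.363, -3.119, 0.006]
force: [0.0, -0.4, 0.7]
width: 0.17
gripper_force: 25.0
```

Emit:
carry_out(increments=[0,0,10,0,0,0,0,0,34,0,0,0,0,0,35,0,0,0,0,0,35,0,0,0,0,0,34,0,0,0,5.8,-28,0,0,0,-0.0641,5.8,-28,0,0,0,-0.0641,5.8,-28,0,0,0,-0.0641,5.8,-28,0,0,0,-0.0641,5.8,-28,0,0,0,-0.0641,5.8,-28,0,0,0,-0.0641,0,0,0,0,0,0,0,0,0,0,0,0])

```text
clock: 31.1
position: [0.5298, 0.2514, 0.1202]
ee_rot: [-0.238, -3.131, 0.004]
force: [-0.3, 0.9, -1.7]
width: 0.173
gripper_force: 25.0
```

```bash
python3 st.py; cat > trayw.py <<'E'
from h import *
import sys
c,im=shot('wrist','t'+sys.argv[1]); np.save(f'ct{sys.argv[1]}.npy',c,allow_pickle=True); g=im.max(2).astype(int); H=hsv(im)
h=np.array([.584,.1115])
P=[h+a*X+b*Y for a,b in((-.069,-.069),(.069,-.069),(.069,.069),(-.069,.069))]
q=proj(c,np.c_[P,[.05]*4]); print('tray px',q.round(1).tolist())
q2=proj(c,np.c_[[h+a*X+b*Y for a,b in((-.073,-.041),(.073,-.041),(.073,.069),(-.073,.069))],[.03]*4]); print('cradle px',q2.round(1).tolist())
def prof(a,b,n=24):  # sample from point a to b (cradle frame, z=.05)
    t=np.linspace(0,1,n); Q=proj(c,np.c_[[h+(a[0]+(b[0]-a[0])*s)*X+(a[1]+(b[1]-a[1])*s)*Y for s in t],[.05]*n]).round().astype(int)
    return [int(g[y,x]) if 0<=x<560 and 0<=y<420 else -1 for x,y in Q]
for y in (-.06,-.05,-.03,0,.03): print('y',y,'-x edge from -.10 to -.054 (2mm)',prof((-.10,y),(-.054,y)),'+x .054->.1',prof((.054,y),(.1,y)))
for x in (-.04,0,.04): print('x',x,'-y edge',prof((x,-.1),(x,-.054)),'+y',prof((x,.054),(x,.1)))
E
python3 trayw.py 1
```

```text
[-0.2116  0.4894 -0.4583  1.7279  0.2531  0.9859  0.6545] [0.5298 0.2514 0.1202] [-0.0018 -0.0023 -1.    ] 81.31405688481354 0.4853973542070754 0.32906062035598144 [-0.3297  0.9189 -1.6926]
tray px [[50.9, 212.3], [79.7, 347.3], [219.5, 349.9], [210.0, 212.6]]
cradle px [[94.4, 201.8], [117.8, 338.2], [223.4, 339.8], [214.7, 201.9]]
y -0.06 -x edge from -.10 to -.054 (2mm) [255, 255, 255, 254, 254, 254, 253, 253, 253, 254, 254, 254, 253, 253, 249, 22, 47, 42, 20, 19, 20, 20, 20, 18] +x .054->.1 [18, 21, 18, 20, 20, 23, 21, 33, 32, 32, 32, 33, 32, 33, 33, 31, 32, 32, 32, 32, 32, 32, 33, 32]
y -0.05 -x edge from -.10 to -.054 (2mm) [255, 255, 255, 255, 255, 254, 253, 253, 254, 254, 254, 253, 252, 21, 21, 22, 48, 49, 19, 21, 20, 20, 20, 19] +x .054->.1 [21, 21, 20, 21, 20, 21, 22, 33, 32, 33, 33, 32, 32, 33, 32, 33, 33, 32, 32, 33, 32, 33, 31, 32]
y -0.03 -x edge from -.10 to -.054 (2mm) [254, 255, 255, 255, 255, 255, 255, 255, 255, 255, 253, 22, 22, 22, 19, 22, 62, 63, 62, 63, 63, 62, 62, 61] +x .054->.1 [22, 21, 20, 91, 113, 113, 106, 64, 32, 34, 32, 32, 33, 34, 33, 33, 32, 32, 33, 33
[... 533 characters left out ...]
, 34, 32, 33, 33]
x -0.04 -y edge [251, 251, 251, 251, 251, 252, 252, 252, 252, 252, 252, 252, 252, 252, 252, 252, 252, 58, 30, 20, 21, 20, 21, 19] +y [73, 73, 73, 74, 74, 73, 74, 69, 39, 23, 19, 67, 219, 217, 213, 206, 224, 238, 255, 255, 245, 105, 179, 253]
x 0 -y edge [74, 74, 74, 75, 75, 75, 76, 75, 76, 76, 76, 76, 76, 77, 77, 78, 77, 77, 78, 74, 74, 73, 74, 74] +y [52, 53, 52, 53, 52, 51, 53, 52, 54, 53, 53, 53, 52, 53, 52, 53, 53, 52, 53, 51, 81, 183, 159, 85]
x 0.04 -y edge [117, 117, 117, 254, 254, 254, 254, 254, 254, 254, 254, 254, 254, 254, 254, 254, 251, 54, 28, 19, 19, 20, 20, 19] +y [59, 59, 59, 60, 60, 59, 59, 60, 59, 60, 59, 59, 60, 59, 60, 60, 60, 59, 59, 57, 78, 183, 60, 41]
```

Emit:
carry_out(increments=[11,-27.6,0,0,0,0,11,-27.6,0,0,0,0,11,-27.6,0,0,0,0,11,-27.6,0,0,0,0,11.1,-27.6,0,0,0,0,0,0,-25,0,0,0,0,0,-30,0,0,0,0,0,-27,0,0,0,0,0,0,0,0,0])

```text
clock: 32.28
position: [0.5834, 0.1134, 0.036]
ee_rot: [-0.236, -3.127, 0.006]
force: [-0.7, 0.1, -0.6]
width: 0.169
gripper_force: 25.0
```

```bash
python3 st.py; python3 - <<'E'
from h import *
c,im=shot('wrist','p1'); np.save('cp1.npy',c,allow_pickle=True); g=im.max(2).astype(int); S=hsv(im)[...,1].astype(int)
h=.5608*X+.201*Y
print(proj(c,np.c_[[h+a*X+b*Y for a,b in((-.069,-.069),(-.069,.069))],[.05]*2]),proj(c,np.c_[[h+a*X+b*Y for a,b in((-.061,-.061),(-.061,.061))],[.09]*2]))
for k in (230,284,330): print(k,'col',g[130:245:3,k].tolist(),S[130:245:3,k].tolist())
for r in (180,200,215,225,235): print(r,'row L',g[r,90:190:3].tolist(),S[r,90:190:3].tolist(),'R',g[r,370:470:3].tolist(),S[r,370:470:3].tolist())
E
```

```text
[-0.0056  0.596  -0.4019  1.783   0.3036  0.8309  0.8668] [0.5834 0.1134 0.036 ] [-0.006  -0.0035 -1.    ] 81.37284008198328 0.5593536153967847 0.2008331969604477 [-0.7283  0.0942 -0.5815]
[[152.9602 126.0634]
 [411.5625 126.47  ]] [[136.5992 148.2172]
 [425.8762 148.764 ]]
230 col [49, 49, 49, 48, 150, 224, 252, 252, 252, 252, 89, 45, 45, 46, 45, 44, 44, 43, 44, 45, 44, 42, 42, 43, 43, 42, 42, 41, 42, 41, 41, 41, 41, 41, 39, 40, 40, 39, 40] [10, 16, 21, 16, 192, 189, 176, 177, 177, 176, 115, 11, 11, 17, 23, 12, 12, 12, 12, 17, 17, 18, 12, 12, 18, 18, 24, 12, 12, 19, 25, 19, 25, 25, 20, 13, 13, 13, 26]
284 col [52, 53, 52, 52, 150, 242, 252, 252, 252, 252, 252, 252, 252, 252, 252, 252, 252, 252, 252, 252, 252, 252, 252, 252, 252, 252, 252, 252, 251, 251, 251, 251, 251, 251, 251, 251, 251, 251, 251] [10, 14, 10, 15, 192, 181, 171, 173, 173, 173, 173, 174, 174, 174, 174, 175, 174, 175, 175, 176, 176, 176, 177, 177, 177, 177, 177, 178, 178, 178, 179, 179, 179, 179, 180, 179, 179, 180, 180]
330 col [85, 116, 52, 51, 150, 239, 252, 252, 252, 252, 50, 48, 48, 48, 49, 48, 47, 46, 46, 47, 46
[... 2872 characters left out ...]
, 98, 99, 99, 99, 101]
235 row L [252, 252, 252, 252, 252, 252, 252, 252, 252, 252, 252, 252, 252, 252, 252, 252, 253, 253, 253, 253, 250, 250, 250, 250, 221, 136, 135, 136, 136, 136, 135, 22, 21, 20] [108, 108, 108, 108, 108, 108, 108, 108, 108, 108, 107, 108, 108, 106, 106, 105, 105, 104, 103, 103, 183, 182, 182, 182, 192, 193, 193, 191, 189, 191, 193, 35, 24, 26] R [41, 41, 19, 19, 18, 19, 120, 126, 126, 126, 126, 126, 222, 251, 251, 251, 249, 193, 194, 193, 253, 253, 253, 253, 253, 253, 253, 253, 253, 253, 253, 253, 253, 253] [12, 12, 27, 27, 28, 27, 187, 190, 190, 190, 192, 190, 190, 181, 181, 181, 178, 127, 129, 127, 102, 102, 102, 103, 102, 102, 103, 103, 103, 103, 102, 101, 102, 101]
```

Emit:
carry_out(increments=[1.5,-0.2,0,0.0035,-0.006,-0.001,0,0,-12,0,0,0,0,0,-12,0,0,0,0,0,-12,0,0,0,0,0,0,0,0,0])

```text
clock: 32.95
position: [0.5855, 0.1121, 0.0003]
ee_rot: [0.241, 3.131, -0.0]
force: [0.0, -0.2, -0.3]
width: 0.173
gripper_force: 25.0
```

Emit:
carry_out(increments=[0,0,-6,0,0,0,0,0,-6,0,0,0,0,0,-4,0,0,0,0,0,-2,0,0,0,0,0,0,0,0,0])

```text
clock: 33.58
position: [0.5866, 0.1124, -0.0164]
ee_rot: [0.241, 3.129, 0.001]
force: [-0.3, -0.2, -1.3]
width: 0.174
gripper_force: 25.0
```

Emit:
carry_out(increments=[0,0,-2,0,0,0,0,0,-1.5,0,0,0,0,0,0,0,0,0])

```text
clock: 33.95
position: [0.5865, 0.1123, -0.0199]
ee_rot: [0.241, 3.129, 0.001]
force: [0.4, -1.1, -1.3]
width: 0.173
gripper_force: 25.0
```

Emit:
carry_out(increments=[-1.5,0.7,0,0,0,0,0,0,-1.5,0,0,0,0,0,-1,0,0,0,0,0,0,0,0,0])

```text
clock: 34.45
position: [0.5851, 0.1131, -0.0224]
ee_rot: [0.241, 3.129, 0.001]
force: [-1.2, -0.5, -1.0]
width: 0.173
gripper_force: 25.0
```

Emit:
carry_out(increments=[0,0,-1,0,0,0,0,0,0,0,0,0])

```text
clock: 34.7
position: [0.5852, 0.1131, -0.0232]
ee_rot: [0.241, 3.128, 0.001]
force: [0.3, -0.6, 1.8]
width: 0.171
gripper_force: 25.0
```

Emit:
carry_out(increments=[0,0,-1,0,0,0,0,0,0,0,0,0])

```text
clock: 34.95
position: [0.5853, 0.1131, -0.0234]
ee_rot: [0.241, 3.128, 0.001]
force: [-3.1, -1.1, 10.7]
width: 0.175
gripper_force: 25.0
```

Emit:
carry_out(increments=[0,0,0.8,0,0,0,0,0,0,0,0,0])

```text
clock: 35.2
position: [0.5853, 0.1131, -0.0233]
ee_rot: [0.241, 3.128, 0.001]
force: [0.3, -1.4, 5.3]
width: 0.172
gripper_force: 25.0
```

Emit:
carry_out(increments=[0,0,0,0,0,0,0,0,0,0,0,0,0,0,0,0,0,0,0,0,0,0,0,0], grip=0.5)

```text
clock: 35.7
position: [0.585, 0.113, -0.0236]
ee_rot: [0.241, 3.129, 0.001]
force: [-0.3, 0.6, 0.2]
width: 0.495
gripper_force: 0.0
```

Emit:
carry_out(increments=[0,0,10,0,0,0,0,0,35,0,0,0,0,0,45,0,0,0,0,0,45,0,0,0,0,0,45,0,0,0,0,0,0,0,0,0])

```text
clock: 36.45
position: [0.5874, 0.1141, 0.1612]
ee_rot: [0.24, 3.121, 0.005]
force: [-0.2, -0.2, -0.1]
width: 0.498
gripper_force: 0.0
```

```bash
python3 st.py; cat > chk.py <<'E'
from h import *
import sys
c,im=shot('wrist',sys.argv[1]); np.save(f'c_{sys.argv[1]}.npy',c,allow_pickle=True); H=hsv(im)
b=blob((H[...,1]>165)&(H[...,0]<22)&(H[...,2]>170),None,3)
P=plane(c,b,.03); r=cv2.minAreaRect((np.c_[P@X,P@Y]*1000).astype(np.float32)); print('frame cradle coords',r,cv2.boundingRect(b))
g=im.max(2).astype(int); h=.5608*X+.201*Y
def prof(a,b,n=24):
    t=np.linspace(0,1,n); Q=proj(c,np.c_[[h+(a[0]+(b[0]-a[0])*s)*X+(a[1]+(b[1]-a[1])*s)*Y for s in t],[.05]*n]).round().astype(int)
    return [int(g[y,x]) if 0<=x<560 and 0<=y<420 else -1 for x,y in Q]
for y in (-.055,0,.055): print('y',y,'-x -.09..-.044',prof((-.09,y),(-.044,y)))
for x in (-.06,-.03,0): print('x',x,'-y',prof((x,-.09),(x,-.044)),'+y',prof((x,.044),(x,.09)))
E
python3 chk.py k1
```

```text
[ 0.0349  0.4559 -0.45    1.6652  0.2238  1.06    0.9341] [0.5874 0.1141 0.1612] [ 0.0112  0.0021 -0.9999] 81.19533152274268 0.5632546454073505 0.20217001050038794 [-0.1997 -0.2302 -0.0913]
frame cradle coords ((560.9188232421875, 202.0635528564453), (122.88428497314453, 121.68458557128906), 89.8626480102539) (219, 124, 126, 119)
y -0.055 -x -.09..-.044 [230, 230, 230, 231, 204, 194, 192, 196, 199, 198, 197, 47, 48, 48, 213, 252, 252, 252, 251, 252, 252, 252, 252, 253]
y 0 -x -.09..-.044 [225, 221, 214, 215, 224, 226, 229, 228, 226, 194, 182, 53, 52, 52, 144, 252, 252, 252, 253, 252, 252, 252, 252, 252]
y 0.055 -x -.09..-.044 [255, 255, 255, 255, 255, 255, 255, 255, 255, 159, 251, 113, 85, 112, 168, 255, 255, 255, 255, 255, 255, 255, 254, 252]
x -0.06 -y [254, 254, 254, 254, 254, 254, 254, 254, 254, 254, 254, 132, 40, 21, 21, 19, 20, 252, 252, 252, 252, 252, 252, 252] +y [255, 255, 255, 255, 255, 255, 255, 254, 20, 21, 19, 19, 97, 254, 255, 255, 255, 255, 255, 255, 247, 251, 252, 252]
x -0.03 -y [253, 253, 253, 253, 253, 253, 253, 253, 253, 253, 253, 108, 80, 21, 20, 19, 18, 193, 254, 250, 136, 135, 45, 44] +y [48, 48, 48, 126, 126, 252, 252, 219, 18, 19, 19, 19, 44, 254, 255, 255, 255, 255, 255, 255, 225, 191, 192, 192]
x 0 -y [253, 253, 253, 253, 253, 253, 253, 253, 253, 253, 253, 40, 33, 20, 21, 21, 20, 212, 251, 251, 194, 123, 42, 43] +y [45, 46, 54, 126, 159, 252, 252, 234, 19, 18, 18, 30, 45, 196, 222, 216, 215, 214, 216, 214, 184, 194, 193, 193]
```

Emit:
carry_out(increments=[-4.2,-44.8,0,-0.0021,0.0112,0,-4.2,-44.8,0,0,0,0,-4.2,-44.8,0,0,0,0,-4.2,-44.8,0,0,0,0,-4.2,-44.8,0,0,0,0,-4.2,-44.8,0,0,0,0,-4.2,-44.8,0,0,0,0,-4.2,-44.8,0,0,0,0,-4.2,-44.8,0,0,0,0,-4.2,-44.8,0,0,0,0,-4.2,-44.8,0,0,0,0,-4.2,-44.8,0,0,0,0,0,0,0,0,0,0,0,0,0,0,0,0], grip=0.4)

```text
clock: 38.25
position: [0.5343, -0.4235, 0.1553]
ee_rot: [-0.24, -3.124, 0.001]
force: [0.4, 0.1, 0.3]
width: 0.603
gripper_force: 0.0
```

```bash
python3 st.py; cat > disc.py <<'E'
from h import *
import sys
c,im=shot('wrist',sys.argv[1]); H=hsv(im); zd=float(sys.argv[2]) if len(sys.argv)>2 else 0
b=blob((H[...,0]>45)&(H[...,0]<80)&(H[...,1]>100),None,9); print(cv2.boundingRect(b))
P=plane(c,b,.006+zd)*1000; (e,s,a)=cv2.fitEllipse(P.astype(np.float32)); print('disc',e,s)
x,y,w,h=cv2.boundingRect(b); m=(H[...,1]<40)&(H[...,2]>170); k=blob(m,(x,y,x+w,y+h),3)
if k is not None:
    print('knob blob',cv2.boundingRect(k),cv2.contourArea(k)); 
    Q=plane(c,k,.038+zd)*1000; print(Q.min(0),Q.max(0),Q.mean(0), cv2.minEnclosingCircle(Q.astype(np.float32)))
E
python3 disc.py d1
```

```text
[ 0.7882  0.587  -0.3247  1.4364  0.1987  1.1578  1.8503] [ 0.5343 -0.4235  0.1553] [-0.0086  0.0001 -1.    ] 81.20496732400616 0.5925491370858248 -0.33728675245411394 [0.3975 0.1393 0.2866]
(230, 134, 110, 107)
disc (539.5631103515625, -422.4034729003906) (109.64675903320312, 118.4686508178711)
knob blob (274, 186, 22, 22) 330.0
[ 526.5133 -433.1458] [ 547.4138 -412.4581] [ 537.0267 -422.9008] ((537.1196899414062, -422.8833923339844), 10.636268615722656)
```

Emit:
carry_out(increments=[2.8,0.6,-30,0,-0.0086,0,0,0,-35,0,0,0,0,0,-35,0,0,0,0,0,-20,0,0,0,0,0,0,0,0,0])

```text
clock: 38.92
position: [0.537, -0.4225, 0.0353]
ee_rot: [-0.239, -3.132, 0.0]
force: [0.4, 0.1, 0.0]
width: 0.602
gripper_force: 0.0
```

```bash
python3 st.py;python3 disc.py d2
```

```text
[ 0.7772  0.6986 -0.3045  1.5548  0.2441  0.9264  1.8108] [ 0.537  -0.4225  0.0353] [-0.0008  0.     -1.    ] 81.26605798766374 0.5950369115272309 -0.3358968379554792 [0.4329 0.1124 0.0423]
(200, 138, 165, 144)
disc (534.6995239257812, -421.14593505859375) (104.74651336669922, 114.36157989501953)
knob blob (265, 222, 34, 32) 813.0
[ 526.7422 -433.1778] [ 547.6172 -412.3174] [ 536.9967 -422.7306] ((537.1560668945312, -422.76629638671875), 10.640378952026367)
```

Knob centred on the TCP; lower and grip.

Emit:
carry_out(increments=[0,0,-25,0,0,0,0,0,-18,0,0,0,0,0,-8,0,0,0,0,0,-4,0,0,0,0,0,0,0,0,0])

```text
clock: 39.6
position: [0.5377, -0.424, -0.0182]
ee_rot: [0.241, 3.131, -0.003]
force: [-0.1, 0.2, 1.0]
width: 0.601
gripper_force: 0.0
```

Emit:
carry_out(increments=[0,0,0,0,0,0,0,0,0,0,0,0,0,0,0,0,0,0,0,0,0,0,0,0,0,0,0,0,0,0,0,0,0,0,0,0], grip=1, newtons=20)

```text
clock: 40.35
position: [0.5375, -0.424, -0.0184]
ee_rot: [0.241, 3.131, -0.003]
force: [-0.5, 0.2, 1.5]
width: 0.232
gripper_force: 20.0
```

Emit:
carry_out(increments=[0,0,10,0,0,0,0,0,30,0,0,0,0,0,30,0,0,0,0,0,30,0,0,0,4,44.8,0,0,0,0,4,44.8,0,0,0,0,4,44.8,0,0,0,0,4,44.8,0,0,0,0,4,44.8,0,0,0,0,4,44.8,0,0,0,0,4,44.8,0,0,0,0,4,44.8,0,0,0,0,4,44.8,0,0,0,0,4,44.8,0,0,0,0,4,44.8,0,0,0,0,3.6,44.8,0,0,0,0,0,0,0,0,0,0,0,0,0,0,0,0])

```text
clock: 42.6
position: [0.585, 0.1132, 0.0817]
ee_rot: [0.241, 3.131, -0.004]
force: [-0.5, -0.5, -0.8]
width: 0.233
gripper_force: 20.0
```

```bash
python3 st.py;python3 disc.py d3 .099; python3 - <<'E'
from h import *
o=readout.observe(); print(o['width'],o['gripper_force'])
E
```

```text
[-0.0194  0.5321 -0.3771  1.7506  0.2435  0.9044  0.9167] [0.585  0.1132 0.0817] [ 0.0013 -0.0025 -1.    ] 81.20695424489642 0.5610140236902094 0.20083793920118065 [-0.4607 -0.5239 -0.7517]
(178, 144, 213, 113)
disc (559.482421875, 119.06189727783203) (61.033653259277344, 128.47586059570312)
0.23392020646284706 19.999029636383057
```

Emit:
carry_out(increments=[0.1,0.7,-15,0,0,0,0,0,-15,0,0,0,0,0,-12,0,0,0,0,0,-10,0,0,0,0,0,0,0,0,0])

```text
clock: 43.28
position: [0.5845, 0.1142, 0.0284]
ee_rot: [-0.241, -3.132, 0.003]
force: [-0.4, -0.2, -1.9]
width: 0.228
gripper_force: 20.0
```

Emit:
carry_out(increments=[0,0,-6,0,0,0,0,0,-5,0,0,0,0,0,-3,0,0,0,0,0,0,0,0,0])

```text
clock: 43.78
position: [0.5851, 0.1143, 0.0153]
ee_rot: [0.241, 3.131, -0.003]
force: [0.5, 0.5, -1.7]
width: 0.232
gripper_force: 20.0
```

Emit:
carry_out(increments=[0,0,-1.5,0,0,0,0,0,-1,0,0,0,0,0,0,0,0,0])

```text
clock: 44.15
position: [0.5852, 0.1144, 0.013]
ee_rot: [0.241, 3.131, -0.003]
force: [-0.3, 0.3, -1.1]
width: 0.231
gripper_force: 20.0
```

Emit:
carry_out(increments=[0,0,-1,0,0,0,0,0,0,0,0,0])

```text
clock: 44.4
position: [0.5852, 0.1144, 0.0119]
ee_rot: [0.241, 3.131, -0.003]
force: [-1.0, -0.8, -1.0]
width: 0.235
gripper_force: 20.0
```

Emit:
carry_out(increments=[0,0,-0.8,0,0,0,0,0,0,0,0,0])

```text
clock: 44.65
position: [0.5853, 0.1144, 0.0116]
ee_rot: [0.241, 3.131, -0.003]
force: [-2.2, -1.2, 4.6]
width: 0.235
gripper_force: 20.0
```

Emit:
carry_out(increments=[0,0,-0.5,0,0,0,0,0,0,0,0,0])

```text
clock: 44.9
position: [0.5853, 0.1144, 0.0115]
ee_rot: [0.241, 3.13, -0.003]
force: [-2.5, -0.3, 9.0]
width: 0.235
gripper_force: 20.0
```

Emit:
carry_out(increments=[0,0,0.7,0,0,0,0,0,0,0,0,0])

```text
clock: 45.15
position: [0.5853, 0.1144, 0.0116]
ee_rot: [0.241, 3.131, -0.003]
force: [-1.5, -0.2, 4.1]
width: 0.232
gripper_force: 20.0
```

Emit:
carry_out(increments=[0,0,0,0,0,0,0,0,0,0,0,0,0,0,0,0,0,0,0,0,0,0,0,0], grip=0.5)

```text
clock: 45.65
position: [0.5852, 0.1144, 0.0113]
ee_rot: [0.241, 3.131, -0.003]
force: [-0.0, -0.2, 0.6]
width: 0.497
gripper_force: 0.0
```

Emit:
carry_out(increments=[0,0,15,0,0,0,0,0,35,0,0,0,0,0,40,0,0,0,0,0,40,0,0,0,0,0,40,0,0,0,0,0,0,0,0,0])

```text
clock: 46.4
position: [0.5872, 0.1154, 0.186]
ee_rot: [0.24, 3.124, 0.001]
force: [0.5, -0.4, -1.1]
width: 0.496
gripper_force: 0.0
```

```bash
python3 st.py;python3 disc.py d4 .030; python3 chk.py k2; python3 - <<'E'
from h import *
print((.561*X+.2015*Y))
E
```

```text
[ 0.0016  0.4289 -0.4053  1.6325  0.1873  1.1107  0.9642] [0.5872 0.1154 0.186 ] [ 0.0081 -0.     -1.    ] 81.20177975787124 0.5628729701107891 0.20333536402466004 [ 0.4734 -0.4089 -1.1157]
(228, 126, 111, 109)
disc (584.6991577148438, 115.75334167480469) (116.08624267578125, 116.37645721435547)
knob blob (272, 179, 22, 21) 338.0
[574.3653 105.3741] [595.0417 126.2222] [584.6803 115.9394] ((584.6494140625, 115.85317993164062), 10.641298294067383)
frame cradle coords ((502.9505615234375, 195.68165588378906), (17.2956600189209, 109.78406524658203), 6.00965690612793) (223, 125, 108, 18)
y -0.055 -x -.09..-.044 [223, 223, 223, 223, 193, 184, 183, 186, 189, 188, 184, 45, 45, 46, 130, 249, 249, 249, 249, 249, 254, 255, 255, 255]
y 0 -x -.09..-.044 [205, 210, 202, 202, 216, 219, 221, 220, 202, 159, 171, 48, 49, 49, 214, 219, 197, 196, 195, 195, 195, 195, 195, 195]
y 0.055 -x -.09..-.044 [252, 255, 254, 254, 254, 255, 255, 255, 255, 138, 247, 110, 95, 108, 224, 255, 255, 255, 255, 255, 255, 253, 250, 250]
x -0.06 -y [252, 252, 252, 252, 253, 253, 253, 253, 253, 253, 253, 117, 42, 18, 19, 18, 21, 184, 249, 249, 249, 249, 249, 249] +y [250, 250, 255, 255, 255, 255, 255, 253, 28, 20, 17, 16, 97, 196, 255, 255, 255, 255, 255, 255, 250, 248, 248, 248]
x -0.03 -y [250, 250, 251, 251, 251, 251, 251, 251, 251, 251, 251, 104, 95, 18, 17, 19, 23, 254, 253, 246, 129, 118, 255, 190] +y [193, 192, 192, 192, 140, 250, 250, 216, 15, 17, 18, 24, 46, 175, 251, 254, 254, 255, 255, 255, 229, 183, 181, 182]
x 0 -y [251, 251, 251, 251, 251, 251, 252, 251, 251, 252, 249, 40, 28, 17, 18, 18, 20, 192, 233, 186, 186, 186, 163, 41] +y [190, 190, 190, 190, 190, 189, 190, 182, 21, 17, 17, 19, 44, 173, 217, 207, 205, 203, 205, 205, 162, 184, 184, 184]
[0.5851 0.1138]
```

```bash
python3 -c "
from cell import arm
print(arm.sign_off())"
```

```text
the job is handed in; nothing more can be done
None
```

The job is handed in at about 46 s: the tray is home against the stop, the frame is flat and square on its floor, and the disc is flat on the frame about 2 mm off centre; joint 7 read 2.7414 rad against its 2.74 limit once during a turn, and sign-off returned no verdict.

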